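Mark a batch of blanks on the hand-cranked marking machine

TASK

First clear everything that has been left lying on the marking machine (on its dial or its grey base) off onto the bare bench, clear of the machine. Then lay each steel blank flat in a nest of the dial, one to a nest, turn the flywheel clockwise by its crank grip through exactly one full revolution so that the dial carries the blanks under the head and back home, and finally lay all the marked blanks flat in the shallow wooden tray. Leave the masking tape, the caliper and the pliers where they are.

Things in the scene. Friction and masses are not known exactly. Their poses are not given: they have to be found in the camera images.
- machine: the marking machine's fixed grey base plate, 320 (x) x 470 (y) x 12 mm; origin at the centre of its underside on the bench, x away from the robot, y to the left. Its right part (y < -35 mm) is a step 32 mm high that carries the flywheel; at its left lies the round dial. Dial and crank jam on things left in their way.
- head (a point): middle of the top of the head, an arm 30 mm wide (y), 80 mm over the bench, underside 58 mm; it reaches in over the dial from the post at the machine's +x edge, from x = 157 to 57 mm in the machine's frame
- flywheel (a joint): angle (rad) of the flat-lying flywheel, growing clockwise seen from above: 0 at the start (grip towards the machine's -x, by a white mark), 2 pi after one turn. Cannot turn back from 0; can turn 0.8 rad past one turn. Stays where left; needs 3 to 6 N at the grip. Geared one to one to the dial, which turns the same way and so carries its nests once round under the head and home
- flywheel_axis (a point): point on the flywheel's vertical axis, 78 mm above the bench, at the height of the crank grip's middle. Wheel 72 mm across, its top 58 mm above the bench; the crank sweeps 72 mm from the axis
- crank_knob (a point): middle of the flywheel's upright black crank grip, 22 mm diameter, from 54 to 100 mm above the bench (grip it 60 to 94 mm up), 60 mm from the axis; spins freely on its pin, so the hand need not turn as it goes round
- dial_centre (a point): centre of the aluminium dial, 250 mm diameter, at the height of its nest floors, 28 mm above the bench (the rest of its top is at 32 mm). It has three nests, 120 degrees apart
- nest_0 (a point): centre of a nest's floor, 28 mm above the bench, 82.5 mm from the dial's centre: the one nearest the robot when the dial is home. A nest is a 4 mm deep recess; its x axis points outward from the dial's centre (28 mm long), its y axis along the dial's edge (74 mm long). The point turns with the dial
- nest_1 (a point): centre of the floor of the nest at the right rear when home, as nest_0
- nest_2 (a point): centre of the floor of the nest at the left rear when home, as nest_0
- solder_spool: spool of solder, 56 mm diameter, 55 mm high, standing; origin at the centre of its underside. May have been left on the dial or the step (both 32 mm above the bench), or be absent
- electrical_tape: roll of black tape lying flat, 62 x 60 mm, 19 mm high; origin at the centre of its underside. May have been left on the dial or the step, or be absent
- tape_measure: yellow tape measure standing on its base, 32 (x) x 84 (y) x 62 mm high with its tongue at -y, the case 30 x 70 mm with its middle 1 mm to +x and 7 mm to +y of the origin, which is on the underside. May have been left on the dial or the step, or be absent
- tray: fixed shallow wooden tray for marked blanks, outside 145 (x) x 95 (y) x 14 mm, walls and floor 4 mm; origin at the centre of its underside
- tray_floor (a point): centre of the tray's inner floor, 4 mm above the bench, axes as the tray's
- masking_tape: wide roll of pale masking tape lying flat, 100 mm diameter, 20 mm high, a bystander; origin at the centre of its underside
- caliper: steel caliper lying flat, 64 x 235 x 8 mm, a bystander; origin at the centre of its underside
- pliers_1: pliers lying flat, 54 x 183 x 15 mm, a bystander; origin at the centre of its underside
- blank_1: plain steel blank with a small hole, 20 (x) x 60 (y) x 23 mm high, 0.2 kg; origin at the centre of its underside, long side along its y; at the start on the bench at the left. May be absent
- blank_2: plain steel blank with a small hole, 20 (x) x 60 (y) x 23 mm high, 0.2 kg; origin at the centre of its underside, long side along its y; at the start on the bench at the left. May be absent
- blank_3: plain steel blank with a small hole, 20 (x) x 60 (y) x 23 mm high, 0.2 kg; origin at the centre of its underside, long side along its y; at the start on the bench at the left. May be absent
There are look-alikes about, which are no part of the job. What is shaped like the blank_1 but blue is not meant. What is shaped like the blank_3 but turquoise is not meant.

How it is judged:
On the way, in this order (a step that is already met when the one before it is completed fails the run):
1. everything left on the machine is off it, on the bench, the flywheel still at home ((x of solder_spool in the frame of machine above 0.172 m or x of solder_spool in the frame of machine below -0.172 m or y of solder_spool in the frame of machine above 0.247 m or y of solder_spool in the frame of machine below -0.247 m) and height (world z) of solder_spool between -0.02 and 0.045 m and (x of electrical_tape in the frame of machine above 0.172 m or x of electrical_tape in the frame of machine below -0.172 m or y of electrical_tape in the frame of machine above 0.247 m or y of electrical_tape in the frame of machine below -0.247 m) and height (world z) of electrical_tape between -0.02 and 0.045 m and (x of tape_measure in the frame of machine above 0.172 m or x of tape_measure in the frame of machine below -0.172 m or y of tape_measure in the frame of machine above 0.247 m or y of tape_measure in the frame of machine below -0.247 m) and height (world z) of tape_measure between -0.02 and 0.045 m and value of joint flywheel below 0.2 rad), for 0.2 s.
2. every blank lies flat in a nest of the dial, the flywheel still at home (horizontal distance between blank_1 and dial_centre between 0.068 and 0.097 m and z of blank_1 in the frame of dial_centre between -0.005 and 0.0025 m and angle between each of blank_1, blank_2, blank_3's own z axis and vertical below 0.05 rad and horizontal distance between blank_2 and dial_centre between 0.068 and 0.097 m and z of blank_2 in the frame of dial_centre between -0.005 and 0.0025 m and horizontal distance between blank_3 and dial_centre between 0.068 and 0.097 m and z of blank_3 in the frame of dial_centre between -0.005 and 0.0025 m and value of joint flywheel below 0.2 rad), for 0.2 s.
3. the flywheel has turned half a revolution, the blanks riding under the head in their nests (horizontal distance between blank_1 and dial_centre between 0.068 and 0.097 m and z of blank_1 in the frame of dial_centre between -0.005 and 0.0025 m and angle between each of blank_1, blank_2, blank_3's own z axis and vertical below 0.05 rad and horizontal distance between blank_2 and dial_centre between 0.068 and 0.097 m and z of blank_2 in the frame of dial_centre between -0.005 and 0.0025 m and horizontal distance between blank_3 and dial_centre between 0.068 and 0.097 m and z of blank_3 in the frame of dial_centre between -0.005 and 0.0025 m and value of joint flywheel between 2.9 and 3.6 rad).
4. the flywheel has turned one full revolution (within 0.15 rad), the blanks still in their nests (horizontal distance between blank_1 and dial_centre between 0.068 and 0.097 m and z of blank_1 in the frame of dial_centre between -0.005 and 0.0025 m and angle between each of blank_1, blank_2, blank_3's own z axis and vertical below 0.05 rad and horizontal distance between blank_2 and dial_centre between 0.068 and 0.097 m and z of blank_2 in the frame of dial_centre between -0.005 and 0.0025 m and horizontal distance between blank_3 and dial_centre between 0.068 and 0.097 m and z of blank_3 in the frame of dial_centre between -0.005 and 0.0025 m and value of joint flywheel between 6.13319 and 6.43319 rad), for 0.2 s.
At the end, for the whole second after the job is handed in: Every blank lies flat (within 0.12 rad) on the tray's floor inside its walls, none on another; the flywheel stands at one full revolution within 0.2 rad; everything that was left on the machine lies on the bench with its centre at least 12 mm outside the base plate edge; all is at rest (x of blank_1 in the frame of tray_floor between -0.06 and 0.06 m and y of blank_1 in the frame of tray_floor between -0.038 and 0.038 m and z of blank_1 in the frame of tray_floor between -0.005 and 0.006 m and angle between each of blank_1, blank_2, blank_3's own z axis and vertical below 0.12 rad and x of blank_2 in the frame of tray_floor between -0.06 and 0.06 m and y of blank_2 in the frame of tray_floor between -0.038 and 0.038 m and z of blank_2 in the frame of tray_floor between -0.005 and 0.006 m and x of blank_3 in the frame of tray_floor between -0.06 and 0.06 m and y of blank_3 in the frame of tray_floor between -0.038 and 0.038 m and z of blank_3 in the frame of tray_floor between -0.005 and 0.006 m and (x of solder_spool in the frame of machine above 0.172 m or x of solder_spool in the frame of machine below -0.172 m or y of solder_spool in the frame of machine above 0.247 m or y of solder_spool in the frame of machine below -0.247 m) and height (world z) of solder_spool between -0.02 and 0.045 m and (x of electrical_tape in the frame of machine above 0.172 m or x of electrical_tape in the frame of machine below -0.172 m or y of electrical_tape in the frame of machine above 0.247 m or y of electrical_tape in the frame of machine below -0.247 m) and height (world z) of electrical_tape between -0.02 and 0.045 m and (x of tape_measure in the frame of machine above 0.172 m or x of tape_measure in the frame of machine below -0.172 m or y of tape_measure in the frame of machine above 0.247 m or y of tape_measure in the frame of machine below -0.247 m) and height (world z) of tape_measure between -0.02 and 0.045 m and value of joint flywheel between 6.08319 and 6.48319 rad and linear speed of each of blank_1, blank_2, blank_3, solder_spool, electrical_tape, tape_measure below 0.02 m/s); the robot touches nothing.
It fails at once if the roll of masking tape is moved more than 30 mm (distance of masking_tape from where it was at the start of the episode above 0.03 m).
It fails at once if the caliper is moved more than 30 mm (distance of caliper from where it was at the start of the episode above 0.03 m).
It fails at once if the pair of pliers is moved more than 30 mm (distance of pliers_1 from where it was at the start of the episode above 0.03 m).
It fails at once if the flywheel is turned more than 0.6 rad past one revolution (value of joint flywheel above 6.88319 rad).
Of solder_spool, electrical_tape, tape_measure only 2 to 3 are there at a start; the rules pass over those that are not, and their reading is None.
Of blank_1, blank_2, blank_3 only 2 to 3 are there at a start; the rules pass over those that are not, and their reading is None.
At some moment in a run one of solder_spool, electrical_tape, tape_measure may be knocked a few centimetres aside while the robot is not near it.
Once in a run the grip may slacken for a moment while it holds something.
It also fails if it takes over 210 s, if anything falls off the work surface, if the arm or the gripper's body presses on something with over 40 N, if the wrist force passes 120 N, or if a joint passes its speed limit or range.

ROBOT

A 6-joint arm with a two-finger parallel gripper is mounted at the origin on a cart in front of the work surface, level with it; the furniture and walls round the work are solid. World frame = base frame: x ahead of the robot, y to its left, z up, the work surface at z = 0. Lengths are in m, angles in rad, forces in N, time in s.
With the tool pointing down it reaches from about 0.35 to 0.725 m from the base axis. Payload 6 kg.
Tool frame: the origin (TCP) lies at the very end of the fingers, on their centre line; the grasp point (between the pads) lies grasp_offset behind it (grasp_offset is the distance from the TCP to the grasp point, in m); z points along the fingers, y is the line along which they close (so a half turn about z gives the same grasp; the last joint's range is limited). The gripper opens to 85 mm and grips with 20 to 120 N. Pads are 22 mm wide; open, the fingers measure 114 mm over their backs; the gripper's body (76 mm by 85 mm) begins 54 mm behind the grasp point. The pads swing forward as they close: fully open they stand 13 mm farther back than shut.
Start: joints at [0.334, 0.04, 0.085, 0, -1.615, -0.334], TCP at [0.6, 0, 0.231] pointing down, gripper open.
Joint ranges: [-2.56, 2.56], [-1.29, 2.01], [-1.08, 1.49], [-3.29, 1.98], [-2.81, -0.18], [-2.99, 2.99]. Speed limits (rad/s): [2.57, 2.57, 3.01, 3.14, 3.14, 3.14].

INTERFACE

Orientations are given as a unit quaternion [x, y, z, w].
In Python, from rig import * gives the robot as it stands.
- The arm moves only by the shell command python3 -m pendant 'ROWS'. ROWS is a JSON object of lists of equal length, an entry for each row: "dp": the shift along the tool's x, y, z in cm, a list of three; "rot": the turn, a rotation vector about the tool's x, y, z in degrees, a list of three; "gripper": the opening in per cent of the stroke, from 0 (shut) to 100 (fully open). A call has 1 to 20 rows; each row shifts and turns the commanded pose from where the row before left it, along the tool's axes as they then stand; what a row does not reach is not made up. A row lasts 1/12 s, in which the tool goes at most 41.7 mm and 7.16 degrees, less where a joint would pass 70% of its speed; a pose out of reach is approached as far as the arm can. A call with a gripper value outside its range is refused whole. The fingers move at their own pace and stop on an object; the grip force is fixed at half the most. Time passes only in rows, so rows that do not move let the fingers close. It gives the time, the measured TCP pose, the force, the opening and the grip force at its end, in the units of the state.
- get_state(): the state, without advancing time (a new reading comes with each control period).
- snapshot(name): name is "scene" or "side" or "wrist"; returns a dict with "color" (480x640x3 uint8, red, green, blue), "fx", "fy", "cx", "cy" (pixels), "k1" (the pictures are not rectified: a ray, as slopes to the right and down, at radius r is drawn at 1 + k1 r^2 times it, then the intrinsics apply), "pose" (4x4, takes a point from camera to world coordinates). Camera axes: x right, y up, looking along -z (the intrinsics and any distortion apply to the point x, -y, -z); pixel columns grow to the right and rows downward; lengths in m; the calibration is good to about 2 mm. A picture is of the moment at which its call begins. There is no depth.
- sign_off(): hands the job in; it is judged then, once.
The state is a dict: "t": time; "joints": joint angles; "joint_vel": joint speeds; "joint_torque": joint torques, N m; "position": TCP position; "tool_rot": TCP orientation; "wrist_force": force on the tool from outside, world axes, zero at the start; "ft_torque": the same for the moment, N m; "finger_gap": finger opening in m; "grip_force": force on a finger pad.
Only numpy, scipy, OpenCV 4.12 (cv2) and the standard library are available. Lean on these libraries where they do the work, as an engineer would, in place of code of your own. Each camera call takes 0.05 s, during which the arm holds its last target. There are 200 camera calls.

## Working session

There is one attempt and no reset: what is moved stays moved. The work goes in short steps, Python scripts to look and compute and a shell command to move; the robot and the scene stay as the last step left them, time stands still between calls to the robot, and variables do not carry over. Pictures are saved under pics/ and viewed, at most 14 in all, crops included, and the job is handed in when it is done.

```bash
ls; mkdir -p pics
python3 - <<'E'
from rig import *
import cv2,json
s=get_state();print({k:s[k] for k in s})
for n in("scene","side"):
    d=snapshot(n);cv2.imwrite(f"pics/{n}0.png",d["color"][:,:,::-1]);print(n,d["fx"],d["fy"],d["cx"],d["cy"],d["k1"],d["pose"])
E
```

```text
pics
{'t': 0.0, 'joints': array([ 3.33696777e-01,  4.08533860e-02,  8.38219759e-02, -4.78110612e-04,
       -1.61549954e+00, -3.33696791e-01]), 'joint_vel': array([ 0.00087185, -0.00052373,  0.00042068, -0.00021422,  0.00031906,
        0.00067594]), 'joint_torque': array([-7.27207535e-04, -3.68200672e+01,  3.47413230e+01,  6.93227157e+00,
       -5.48646509e-03, -9.47124363e-06]), 'position': array([5.99676967e-01, 8.75576439e-05, 2.30258620e-01]), 'tool_rot': array([ 7.07113897e-01, -7.07099093e-01, -5.93452121e-04,  6.76079552e-04]), 'wrist_force': array([ 0.45660929, -0.4340736 , -0.23808252]), 'ft_torque': array([-0.00425192, -0.02750833, -0.00039716]), 'grip_force': 0.0, 'finger_gap': 0.08555447319936414}
scene 459.0343387430123 459.0343387430123 320.97338009145165 239.80765903876681 0.02947312589574196 [[-0.72133694  0.4853785  -0.49404527 -0.25924701]
 [-0.69254581 -0.51302127  0.50713851  0.76525912]
 [-0.0073016   0.70796672  0.70620805  1.14781615]
 [ 0.          0.          0.          1.        ]]
side 481.65764232956917 481.65764232956917 322.3646271708067 246.91650315899523 -0.09327398686752354 [[ 0.9609776   0.14761338 -0.23394943  0.10540544]
 [-0.27656866  0.49544449 -0.8234346  -1.23879279]
 [-0.00564101  0.85600529  0.51693629  0.85397003]
 [ 0.          0.          0.          1.        ]]
```

View pics/scene0.png

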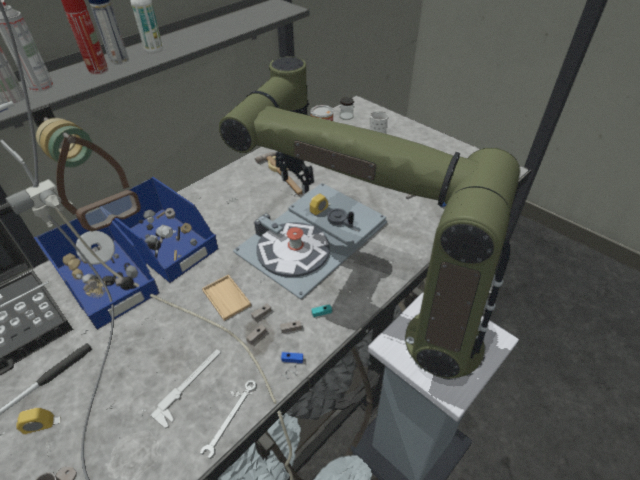

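View pics/side0.png

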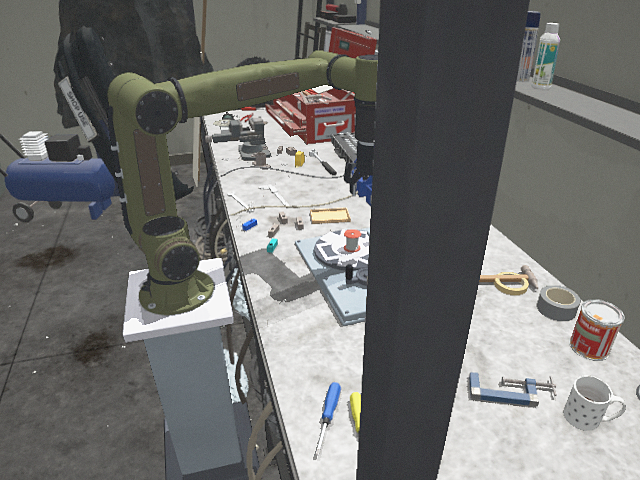

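```bash
python3 -c "
import rig;print([n for n in dir(rig) if n[0]!='_'], getattr(rig,'grasp_offset',None))"; python3 -m pendant --help | head -20
```

```text
['MotionError', 'get_state', 'grasp_offset', 'sign_off', 'snapshot'] 0.0187invalid input: not JSON, or not a number
```

```bash
cat > h.py <<'E'
from rig import *
import cv2,numpy as np
from scipy.spatial.transform import Rotation as R
def ray(d,u,v):
    x=(u-d["cx"])/d["fx"];y=(v-d["cy"])/d["fy"];rd=np.hypot(x,y);r=rd
    for _ in range(30): r=rd/(1+d["k1"]*r*r)
    s=r/rd if rd>0 else 1
    P=np.array(d["pose"]);return P[:3,3],P[:3,:3]@np.array([x*s,-y*s,-1])
def pt(d,u,v,z):
    o,w=ray(d,u,v);return o+w*(z-o[2])/w[2]
def proj(d,p):
    P=np.array(d["pose"]);c=P[:3,:3].T@(np.array(p)-P[:3,3]);x=c[0]/-c[2];y=-c[1]/-c[2];k=1+d["k1"]*(x*x+y*y)
    return np.array([d["cx"]+d["fx"]*x*k,d["cy"]+d["fy"]*y*k])
def crop(d,x0,y0,x1,y1,f,name):
    cv2.imwrite("pics/"+name,cv2.resize(d["color"][y0:y1,x0:x1,::-1],None,fx=f,fy=f,interpolation=cv2.INTER_CUBIC))
E
python3 - <<'E'
from h import *
d=snapshot("scene");crop(d,190,170,400,380,3.75 if 0 else 2.8,"c1.png")
w=snapshot("wrist");cv2.imwrite("pics/w0.png",w["color"][:,:,::-1]);print(w["fx"],w["cx"],w["cy"],w["k1"],w["pose"])
for n,u,v,z in [("spooltop",296,232,.087),("tray",228,297,.01),("b",262,312,.023),("b",257,335,.023),("b",291,327,.023),("tm",318,200,.09),("dial",293,246,.03)]: print(n,pt(d,u,v,z))
E
```

```text
399.3040704432656 320.8354220864404 246.5226546495786 -0.0038705702490318956 [[-9.99999117e-01 -1.32429176e-03 -1.08318136e-04  5.98957214e-01]
 [ 1.29232069e-03 -9.50422879e-01 -3.10957682e-01 -7.95523873e-02]
 [ 3.08850663e-04 -3.10957548e-01  9.50423752e-01  3.72111043e-01]
 [ 0.00000000e+00  0.00000000e+00  0.00000000e+00  1.00000000e+00]]
spooltop [0.56880027 0.03407835 0.087     ]
tray [0.57249306 0.32997835 0.01      ]
b [0.44385016 0.30004552 0.023     ]
b [0.39302878 0.36299382 0.023     ]
b [0.3419633  0.27701067 0.023     ]
tm [ 0.6279814  -0.13236005  0.09      ]
dial [0.57124991 0.04951288 0.03      ]
```

View pics/c1.png

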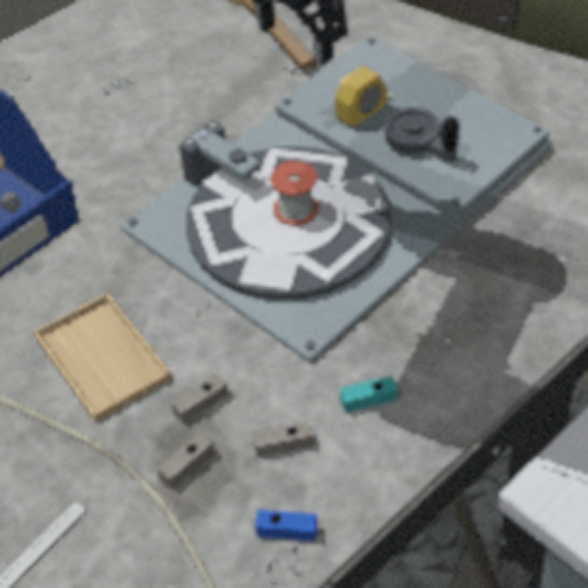

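View pics/w0.png

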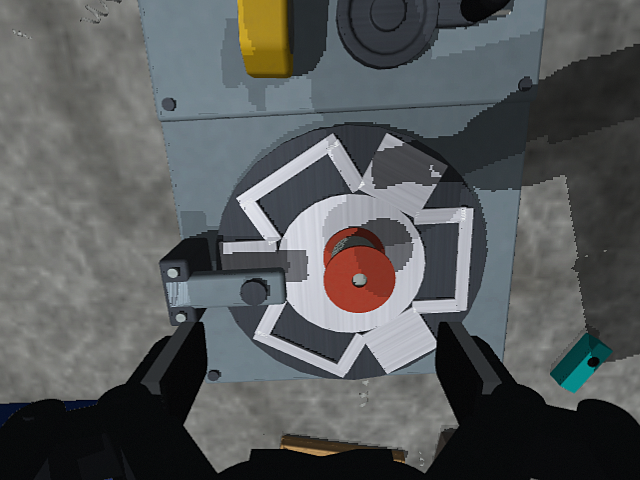

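Run:
```python
from h import *
d=snapshot("wrist")
P=lambda n,u,v,z: print(n,pt(d,u,v,z).round(4))
for u,v in [(218,265),(490,255),(347,122),(345,378)]: P("dial",u,v,.032)
for u,v in [(280,263),(424,263),(352,194),(352,333)]: P("inner",u,v,.032)
P("spool top",360,279,.087)
P("head tip",285,287,.08);P("headtipL",285,270,.08);P("headR",287,305,.08)
P("step a",162,121,.032);P("step b",543,101,.032)
P("bolt BL",168,104,.032);P("bolt BR",526,85,.032);P("bolt FL",213,375,.012)
P("plate cornerL",180,380,.012);P("plate R",502,370,.012);
P("wheel c",388,13,.058);P("tm top c",262,0,.094);P("tm end",266,77,.032)
s=snapshot("side")
for n,u,v in [("screwdriver",330,400),("yellow",356,412),("clamp",505,390),("mtape",558,303),("ham",500,280),("machineR",345,322)]: print(n,pt(s,u,v,0).round(3))
s=snapshot("scene")
for n,u,v in [("pl0",155,420),("pl1",218,352),("ellipsehandle",290,180)]: print(n,pt(s,u,v,0).round(3))
for n,x in [("right",(.5,-.33,0)),("r2",(.4,-.33,0)),("r2",(.6,-.36,0))]: print(n,proj(s,x), proj(snapshot("side"),x))
```

```text
dial [0.6928 0.0493 0.032 ]
dial [0.4463 0.04   0.032 ]
dial [ 0.5777 -0.0748  0.032 ]
dial [0.575  0.1709 0.032 ]
inner [0.6362 0.0475 0.032 ]
inner [0.5053 0.0476 0.032 ]
inner [ 0.5722 -0.0157  0.032 ]
inner [0.5691 0.1196 0.032 ]
spool top [0.5689 0.0402 0.087 ]
head tip [0.6277 0.0499 0.08  ]
headtipL [0.6272 0.0354 0.08  ]
headR [0.6265 0.0658 0.08  ]
step a [ 0.7282 -0.0759  0.032 ]
step b [ 0.4207 -0.0908  0.032 ]
bolt BL [ 0.7218 -0.0889  0.032 ]
bolt BR [ 0.4362 -0.1028  0.032 ]
bolt FL [0.7138 0.1817 0.012 ]
plate cornerL [0.7496 0.188  0.012 ]
plate R [0.4077 0.176  0.012 ]
wheel c [ 0.5521 -0.1477  0.058 ]
tm top c [ 0.6348 -0.147   0.094 ]
tm end [ 0.6421 -0.1088  0.032 ]
screwdriver [ 0.323 -0.527 -0.   ]
yellow [ 0.368 -0.576  0.   ]
clamp [ 0.721 -0.619  0.   ]
mtape [ 1.064 -0.38   0.   ]
ham [ 0.966 -0.227  0.   ]
machineR [ 0.441 -0.277  0.   ]
pl0 [0.402 0.696 0.   ]
pl1 [0.444 0.468 0.   ]
ellipsehandle [ 0.874 -0.221  0.   ]
right [378.80446259 208.73287712] [372.01639752 330.18669913]
r2 [400.10314264 220.99744778] [336.31204985 337.39920024]
r2 [363.66977418 193.58642668] [410.98015241 330.12536455]
```

```bash
python3 -m pendant '{"dp":[[-2,1.55,0],[-2,1.55,0],[0,0,0],[0,0,0],[0,0,0],[0,0,0],[0,0,0],[0,0,0],[0,0,0],[0,0,0],[0,0,0],[0,0,0],[0,0,0],[0,0,0],[0,0,0],[0,0,0]],"rot":[[0,0,0],[0,0,7],[0,0,7],[0,0,7],[0,0,7],[0,0,7],[0,0,7],[0,0,7],[0,0,7],[0,0,7],[0,0,7],[0,0,7],[0,0,7],[0,0,6],[0,0,0],[0,0,0]],"gripper":[100,100,100,100,100,100,100,100,100,100,100,100,100,100,100,100]}'
python3 - <<'E'
from h import *
d=snapshot("wrist");cv2.imwrite("pics/w1.png",d["color"][:,:,::-1])
s=get_state();print(s["position"],s["joints"],R.from_quat(s["tool_rot"]).as_matrix().round(3))
print(proj(d,(.569,.040,.087)))
E
```

```text
t: 1.83
position: [0.569, 0.04, 0.2313]
tool_rot: [-0.002, 1.0, 0.0, -0.0]
wrist_force: [-0.2, 0.6, 0.1]
finger_gap: 0.0855
grip_force: 0.0
[0.56898209 0.03998634 0.2312943 ] [ 4.21889221e-01 -3.84390151e-02  6.16127543e-03  2.67553210e-05
 -1.61544753e+00 -1.98932943e+00] [[-1.    -0.003 -0.   ]
 [-0.003  1.    -0.   ]
 [ 0.    -0.    -1.   ]]
[320.677626   229.81794965]
```

View pics/w1.png

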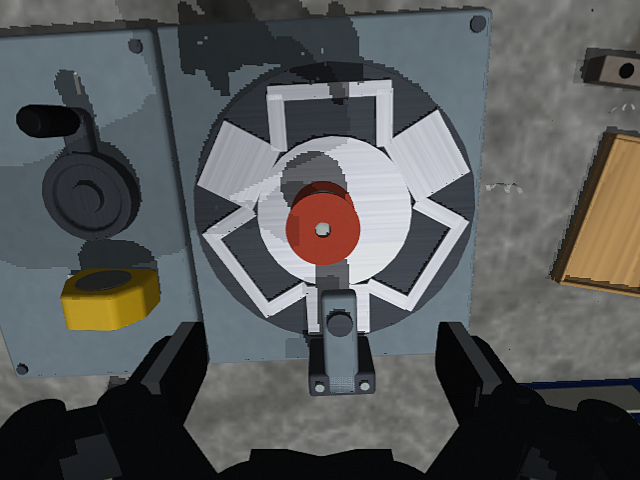

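```bash
python3 -m pendant '{"dp":[[0,0,3.5],[0,0,3.5],[0,0,3.5],[0,0,3.4],[0,0,2],[0,0,1.4],[0,0,0],[0,0,0],[0,0,0],[0,0,0],[0,0,0],[0,0,0],[0,0,0],[0,0,0],[0,0,0],[0,0,0],[0,0,0],[0,0,0]],"rot":[[0,0,0],[0,0,0],[0,0,0],[0,0,0],[0,0,0],[0,0,0],[0,0,0],[0,0,0],[0,0,0],[0,0,0],[0,0,0],[0,0,0],[0,0,0],[0,0,0],[0,0,0],[0,0,0],[0,0,0],[0,0,0]],"gripper":[100,100,100,100,100,100,100,100,0,0,0,0,0,0,0,0,0,0]}'
python3 - <<'E'
from h import *
d=snapshot("wrist")
P=lambda n,u,v,z: print(n,pt(d,u,v,z).round(4))
E
```

```text
t: 3.38
position: [0.5702, 0.0403, 0.0604]
tool_rot: [-0.0, 1.0, 0.0, 0.002]
wrist_force: [-0.6, 0.8, 6.4]
finger_gap: 0.0545
grip_force: 64.1
```

```bash
python3 -m pendant '{"dp":[[0,0,-2],[0,0,-3.5],[0,0,-3.5],[0,0,-3],[1,-3.9,0],[1,-3.9,0],[1,-3.9,0],[1,-3.9,0],[1,-3.9,0],[1,-3.9,0],[1,-3.9,0],[1,-3.9,0],[1,-3.9,0],[1,-3.9,0],[1,-3.9,0],[0,0,0],[0,0,0],[0,0,0]],"rot":[[0,0,0],[0,0,0],[0,0,0],[0,0,0],[0,0,0],[0,0,0],[0,0,0],[0,0,0],[0,0,0],[0,0,0],[0,0,0],[0,0,0],[0,0,0],[0,0,0],[0,0,0],[0,0,0],[0,0,0],[0,0,0]],"gripper":[0,0,0,0,0,0,0,0,0,0,0,0,0,0,0,0,0,0]}'
python3 - <<'E'
from h import *
d=snapshot("wrist");cv2.imwrite("pics/w2.png",d["color"][:,:,::-1])
E
```

```text
t: 4.93
position: [0.4587, -0.3888, 0.1777]
tool_rot: [0.0, 1.0, 0.0, -0.0]
wrist_force: [0.3, 0.5, -1.9]
finger_gap: 0.054
grip_force: 63.9
```

View pics/w2.png

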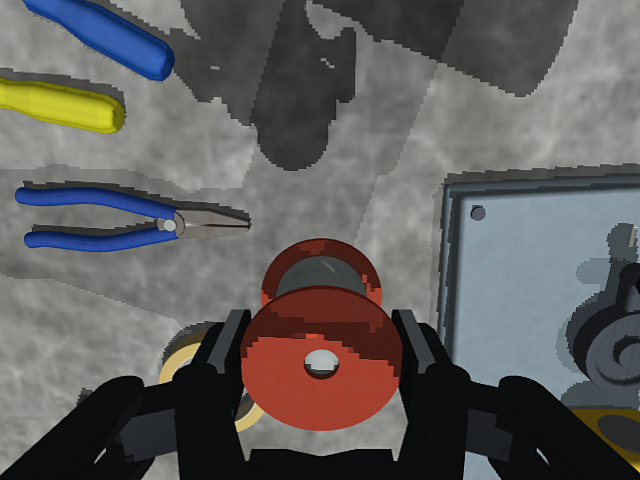

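Run:
```python
from h import *
d=snapshot("wrist")
P=lambda n,u,v,z: print(n,pt(d,u,v,z).round(3))
P("pliers tip",250,225,.01);P("pl tail",20,240,.01);P("mt inner R edge",262,425,.0);P("mt left",158,375,.02);P("mt top",200,325,.02)
P("plate corner",445,185,.012)
print(proj(d,(.459,-.389,0)))
```

```text
pliers tip [ 0.462 -0.445  0.01 ]
pl tail [ 0.474 -0.633  0.01 ]
mt inner R edge [ 0.669 -0.446  0.   ]
mt left [ 0.596 -0.532  0.02 ]
mt top [ 0.546 -0.49   0.02 ]
plate corner [ 0.429 -0.292  0.012]
[319.73820044 218.50511935]
```

```bash
python3 -m pendant '{"dp":[[2.7,0.7,0],[2.7,0.7,0],[2.6,0.6,0],[0,0,3.5],[0,0,3.5],[0,0,3.5],[0,0,2],[0,0,1.2],[0,0,0.8],[0,0,0],[0,0,0],[0,0,0.3],[0,0,0],[0,0,0]],"rot":[[0,0,0],[0,0,0],[0,0,0],[0,0,0],[0,0,0],[0,0,0],[0,0,0],[0,0,0],[0,0,0],[0,0,0],[0,0,0],[0,0,0],[0,0,0],[0,0,0]],"gripper":[0,0,0,0,0,0,0,0,0,0,0,0,0,0]}'
```

```text
t: 6.2
position: [0.3794, -0.3692, 0.0312]
tool_rot: [0.0, 1.0, -0.0, 0.001]
wrist_force: [0.7, -0.5, -1.9]
finger_gap: 0.0547
grip_force: 63.9
```

```bash
python3 -m pendant '{"dp":[[0,0,0.2],[0,0,0],[0,0,0]],"rot":[[0,0,0],[0,0,0],[0,0,0]],"gripper":[0,0,0]}'; python3 -m pendant '{"dp":[[0,0,0],[0,0,0],[0,0,0],[0,0,0],[0,0,0],[0,0,0]],"rot":[[0,0,0],[0,0,0],[0,0,0],[0,0,0],[0,0,0],[0,0,0]],"gripper":[100,100,100,100,100,100]}'
python3 -m pendant '{"dp":[[0,0,-4],[0,0,-4],[0,0,-4],[0,0,-4],[-4,2,0],[-4,2,0],[-4,2,0],[-4,2,0],[-3,2,0],[0,2,0],[0,2,0],[0,0,0]],"rot":[[0,0,0],[0,0,0],[0,0,0],[0,0,0],[0,0,0],[0,0,0],[0,0,0],[0,0,0],[0,0,0],[0,0,0],[0,0,0],[0,0,0]],"gripper":[100,100,100,100,100,100,100,100,100,100,100,100]}'
python3 - <<'E'
from h import *
d=snapshot("wrist");cv2.imwrite("pics/w3.png",d["color"][:,:,::-1])
E
```

```text
t: 6.45
position: [0.3791, -0.3691, 0.0285]
tool_rot: [0.0, 1.0, -0.0, 0.0]
wrist_force: [0.3, -0.8, -1.1]
finger_gap: 0.0543
grip_force: 64.2
t: 6.95
position: [0.379, -0.369, 0.0283]
tool_rot: [-0.0, 1.0, -0.0, -0.0]
wrist_force: [0.8, -0.2, 0.4]
finger_gap: 0.0856
grip_force: 0.0
t: 7.95
position: [0.5588, -0.2316, 0.1878]
tool_rot: [-0.002, 1.0, 0.0, -0.0]
wrist_force: [-0.2, 0.1, -0.1]
finger_gap: 0.0853
grip_force: 0.0
```

View pics/w3.png

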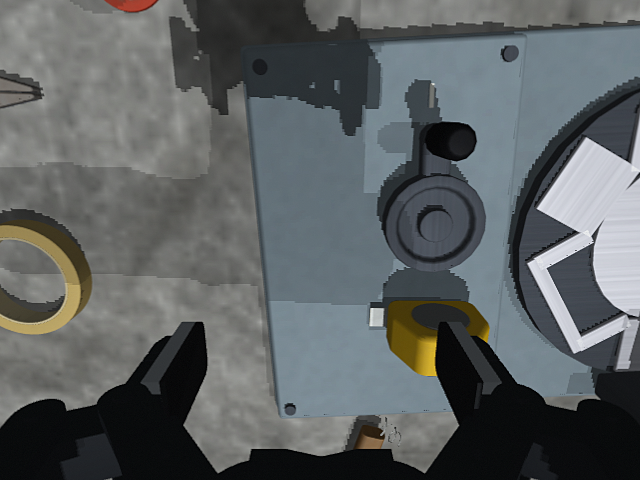

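Run:
```python
from h import *
d=snapshot("wrist")
P=lambda n,u,v,z: print(n,pt(d,u,v,z).round(4))
P("tm bottom front L",392,301,.034);P("bf R",478,301,.034)
P("left ext",387,325,.055);P("right",489,325,.055);P("top back",425,375,.094)
P("tongue",370,315,.034);P("tongue R",383,326,.034)
P("wheel c",435,224,.058);P("knob top",458,141,.1);P("knob bottom?",430,137,.056)
```

```text
tm bottom front L [ 0.6216 -0.1747  0.034 ]
bf R [ 0.6215 -0.1044  0.034 ]
left ext [ 0.6319 -0.1816  0.055 ]
right [ 0.6318 -0.1025  0.055 ]
top back [ 0.6491 -0.1603  0.094 ]
tongue [ 0.6344 -0.1922  0.034 ]
tongue R [ 0.6446 -0.1809  0.034 ]
wheel c [ 0.5502 -0.1526  0.058 ]
knob top [ 0.4911 -0.1565  0.1   ]
knob bottom? [ 0.4911 -0.1607  0.056 ]
```

```bash
python3 -m pendant '{"dp":[[-2.6,3,0],[-2.6,3,0],[-2.5,3,0],[0,0,0],[0,0,0],[0,0,0],[0,0,0],[0,0,0],[0,0,0],[0,0,0],[0,0,0],[0,0,0],[0,0,0],[0,0,0],[0,0,0],[0,0,0],[0,0,0]],"rot":[[0,0,-7],[0,0,-7],[0,0,-7],[0,0,-7],[0,0,-7],[0,0,-7],[0,0,-7],[0,0,-7],[0,0,-7],[0,0,-7],[0,0,-7],[0,0,-7],[0,0,-6],[0,0,0],[0,0,0],[0,0,0],[0,0,0]],"gripper":[60,60,60,60,60,60,60,60,60,60,60,60,60,60,60,60,60]}'
python3 - <<'E'
from h import *
d=snapshot("wrist");s=get_state();print(s["position"],s["joints"].round(2),R.from_quat(s["tool_rot"]).as_matrix().round(3)[0])
im=d["color"].astype(int);m=((im[:,:,0]>120)&(im[:,:,1]>90)&(im[:,:,2]<60)).astype('uint8');
n,l,st,c=cv2.connectedComponentsWithStats(m)
i=1+st[1:,4].argmax();print(st[i],c[i]);print(proj(d,(.6355,-.142,.094)),proj(d,(.6215,-.142,.094)),proj(d,(.65,-.142,.094)))
for r in range(st[i][1],st[i][1]+st[i][3],8):
    xs=np.where(l[r]==i)[0];print(r,xs.min(),xs.max())
E
```

```text
t: 9.47
position: [0.6231, -0.1367, 0.1883]
tool_rot: [-0.706, 0.708, 0.0, -0.0]
wrist_force: [0.1, -0.6, -0.7]
finger_gap: 0.0512
grip_force: 0.0
[ 0.62314712 -0.13659652  0.18829145] [ 0.1   0.14  0.11  0.   -1.54 -0.1 ] [-0.002 -1.    -0.   ]
[ 276  205   47   74 3325] [299.26496241 241.07218045]
[299.81520884 242.20676992] [322.41704116 242.12991251] [276.41366907 242.28646141]
205 277 318
213 276 321
221 276 322
229 277 322
237 277 322
245 277 322
253 277 322
261 278 322
269 278 321
277 281 319
```

```bash
python3 -m pendant '{"dp":[[0.5,-1.25,0],[0,0,3.5],[0,0,3.5],[0,0,3],[0,0,1.8],[0,0,1],[0,0,0],[0,0,0],[0,0,0],[0,0,0],[0,0,0],[0,0,0],[0,0,0],[0,0,0],[0,0,0],[0,0,0]],"rot":[[0,0,0],[0,0,0],[0,0,0],[0,0,0],[0,0,0],[0,0,0],[0,0,0],[0,0,0],[0,0,0],[0,0,0],[0,0,0],[0,0,0],[0,0,0],[0,0,0],[0,0,0],[0,0,0]],"gripper":[60,60,60,60,60,60,60,60,0,0,0,0,0,0,0,0]}'
python3 -m pendant '{"dp":[[0,0,-3],[0,0,-3.5],[0,0,-3.5],[0,0,-1],[0,0,0],[0,0,0]],"rot":[[0,0,0],[0,0,0],[0,0,0],[0,0,0],[0,0,0],[0,0,0]],"gripper":[0,0,0,0,0,0]}'
```

```text
t: 10.85
position: [0.637, -0.1414, 0.0628]
tool_rot: [0.707, -0.707, 0.002, -0.001]
wrist_force: [0.3, 0.5, 5.5]
finger_gap: 0.0292
grip_force: 60.2
t: 11.35
position: [0.6357, -0.141, 0.1701]
tool_rot: [-0.707, 0.707, 0.0, 0.001]
wrist_force: [0.1, -0.3, -3.1]
finger_gap: 0.0292
grip_force: 60.0
```

```bash
python3 -m pendant '{"dp":[[3.1,1.9,0],[3.1,1.9,0],[3.1,1.9,0],[3.1,1.9,0],[3.1,1.9,0],[3.1,1.9,0],[3.3,2.1,0],[0,0,0],[0,0,3.5],[0,0,3.5],[0,0,3],[0,0,2],[0,0,1],[0,0,0.6],[0,0,0],[0,0,0],[0,0,0]],"rot":[[0,0,0],[0,0,0],[0,0,0],[0,0,0],[0,0,0],[0,0,0],[0,0,0],[0,0,0],[0,0,0],[0,0,0],[0,0,0],[0,0,0],[0,0,0],[0,0,0],[0,0,0],[0,0,0],[0,0,0]],"gripper":[0,0,0,0,0,0,0,0,0,0,0,0,0,0,0,0,0]}'
```

```text
t: 12.77
position: [0.5016, -0.3607, 0.0359]
tool_rot: [0.707, -0.707, 0.001, -0.0]
wrist_force: [-0.6, -0.1, -1.1]
finger_gap: 0.0295
grip_force: 60.2
```

```bash
python3 -m pendant '{"dp":[[0,0,0.3],[0,0,0.3],[0,0,0],[0,0,0]],"rot":[[0,0,0],[0,0,0],[0,0,0],[0,0,0]],"gripper":[0,0,0,0]}'; python3 -m pendant '{"dp":[[0,0,0],[0,0,0],[0,0,0],[0,0,0],[0,0,0]],"rot":[[0,0,0],[0,0,0],[0,0,0],[0,0,0],[0,0,0]],"gripper":[60,60,60,60,60]}'
python3 -m pendant '{"dp":[[0,0,-4],[0,0,-4],[0,0,-4],[0,0,-4],[0,0,-4],[-4,0,0],[-4,0,0],[-4,0,0],[-4,0,0],[-4,0,0],[-4,0,0],[0,0,0]],"rot":[[0,0,0],[0,0,0],[0,0,0],[0,0,0],[0,0,0],[0,0,0],[0,0,0],[0,0,0],[0,0,0],[0,0,0],[0,0,0],[0,0,0]],"gripper":[100,100,100,100,100,100,100,100,100,100,100,100]}'
python3 -m pendant '{"dp":[[-4,0,0],[-4,0,0],[-4,0,0],[-4,0,0],[-4,0,0],[-4,0,0],[-4,0.7,0],[-4,0.7,0],[-4,0.7,0],[-2,0.7,0],[0,0,0],[0,0,0]],"rot":[[0,0,0],[0,0,0],[0,0,0],[0,0,0],[0,0,0],[0,0,0],[0,0,0],[0,0,0],[0,0,0],[0,0,0],[0,0,0],[0,0,0]],"gripper":[100,100,100,100,100,100,100,100,100,100,100,100]}'
python3 - <<'E'
from h import *
d=snapshot("wrist");cv2.imwrite("pics/w4.png",d["color"][:,:,::-1]);print(d["pose"])
E
```

```text
t: 13.1
position: [0.5019, -0.361, 0.0308]
tool_rot: [0.707, -0.707, 0.002, -0.0]
wrist_force: [-1.4, 1.1, 5.6]
finger_gap: 0.0291
grip_force: 61.1
t: 13.52
position: [0.5006, -0.3604, 0.0281]
tool_rot: [-0.707, 0.707, 0.0, -0.0]
wrist_force: [0.9, -0.1, 0.9]
finger_gap: 0.0512
grip_force: 0.0
t: 14.52
position: [0.5009, -0.115, 0.2286]
tool_rot: [0.709, -0.705, -0.0, -0.001]
wrist_force: [0.6, -1.6, 1.1]
finger_gap: 0.0852
grip_force: 0.0
t: 15.52
position: [0.4722, 0.2607, 0.2279]
tool_rot: [0.708, -0.706, 0.0, 0.0]
wrist_force: [0.4, -0.6, 0.4]
finger_gap: 0.0852
grip_force: 0.0
[[-9.99999335e-01  1.14770575e-03 -1.09399089e-04  4.71520833e-01]
 [-1.05703987e-03 -9.50592839e-01 -3.10438621e-01  1.81136992e-01]
 [-4.60286181e-04 -3.10438299e-01  9.50593420e-01  3.69527504e-01]
 [ 0.00000000e+00  0.00000000e+00  0.00000000e+00  1.00000000e+00]]
```

View pics/w4.png

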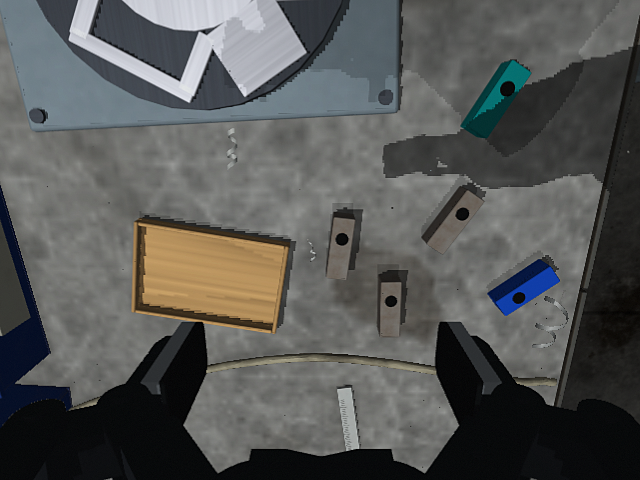

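```bash
cat > fit.py <<'E'
from h import *
from scipy.optimize import minimize
d=snapshot("wrist");s=get_state()
T=np.eye(4);T[:3,:3]=R.from_quat(s["tool_rot"]).as_matrix();T[:3,3]=s["position"]
C=np.linalg.inv(T)@np.array(d["pose"]);np.save("C.npy",C)
# dial from w1
T1=np.eye(4);T1[:3,:3]=[[-1,-.003,0],[-.003,1,0],[0,0,-1]];T1[:3,3]=[.56898,.03999,.23129]
d1=dict(d);d1["pose"]=T1@C
g=cv2.GaussianBlur(cv2.imread("pics/w1.png",0),(3,3),0).astype(float)
def smp(pts): 
    uv=np.array([proj(d1,p) for p in pts],np.float32);return cv2.remap(g.astype(np.float32),uv[:,:1],uv[:,1:],1).ravel()
def ring(hx,hy):
    return [(a*hx,t*hy) for a in(-1,1) for t in np.linspace(-1,1,15)]+[(t*hx,a*hy) for a in(-1,1) for t in np.linspace(-1,1,9)]
def cost(p):
    c=0
    for k in range(3):
        a=p[2]+np.pi+k*2*np.pi/3
        def w(l,z): return [(p[0]+np.cos(a)*(.0825+x)-np.sin(a)*y,p[1]+np.sin(a)*(.0825+x)+np.cos(a)*y,z) for x,y in l]
        c+=smp(w(ring(.012,.035),.028)).mean()-smp(w(ring(.0165,.0395),.032)).mean()
    return c
b=min(((cost((x,y,t)),x,y,t) for x in np.arange(.562,.580,.003) for y in np.arange(.040,.057,.003) for t in np.arange(-.02,.12,.02)))
r=minimize(cost,b[1:],method="Nelder-Mead",options=dict(initial_simplex=np.array(b[1:])+np.array([[0,0,0],[.003,0,0],[0,.003,0],[0,0,.03]])))
print("dial",b,r.x,r.fun)
for k in range(3):
    a=r.x[2]+np.pi+k*2*np.pi/3;print("nest ang",np.degrees(a)%360,r.x[:2]+.0825*np.array([np.cos(a),np.sin(a)]))
# blanks
im=d["color"].astype(int);hsv=cv2.cvtColor(d["color"],cv2.COLOR_RGB2HSV)
for u,v in[(340,262),(391,322),(445,232),(345,140),(300,220)]: print(u,v,im[v,u],hsv[v,u])
E
python3 fit.py
```

```text
dial (np.float32(-324.95157), np.float64(0.5740000000000001), np.float64(0.05200000000000001), np.float64(0.06)) [0.57375531 0.05330293 0.04894493] -340.18597412109375
nest ang 182.8043382035448 [0.49135411 0.04926658]
nest ang 302.80433820354483 [ 0.61845149 -0.01604044]
nest ang 62.80433820354477 [0.61146034 0.12668263]
340 262 [113 109 102] [ 19  25 113]
391 322 [112 106  99] [ 16  30 112]
445 232 [110 106  97] [ 21  30 110]
345 140 [118 119 116] [ 40   6 119]
300 220 [127 128 125] [ 40   6 128]
```

```bash
cat >> fit.py <<'E'
m=((hsv[:,:,1]>17)&(hsv[:,:,1]<60)&(im.sum(2)<370)&(im.sum(2)>200)).astype('uint8');m[:180]=0;m[345:]=0;m[:,:320]=0;m[:,490:]=0
m=cv2.morphologyEx(m,cv2.MORPH_CLOSE,np.ones((3,3)));m=cv2.morphologyEx(m,cv2.MORPH_OPEN,np.ones((5,5)))
cs,_=cv2.findContours(m,cv2.RETR_EXTERNAL,cv2.CHAIN_APPROX_NONE)
vis=d["color"][:,:,::-1].copy()
for c in cs:
    if cv2.contourArea(c)<500: continue
    P=np.array([pt(d,*q,.023)[:2] for q in c[:,0].astype(float)],np.float32)
    q=cv2.minAreaRect(P*1000);print("blank",q);
    bx=cv2.boxPoints(q)/1000
    cv2.polylines(vis,[np.array([proj(d,(*e,.023)) for e in bx]).round().astype(int)],1,(0,0,255),1)
v1=cv2.imread("pics/w1.png")
def poly(l,z,col): cv2.polylines(v1,[np.array([proj(d1,(*e,z)) for e in l]).round().astype(int)],1,col,1)
c0=r.x[:2];th=np.linspace(0,2*np.pi,60)[:-1]
for rad in(.125,): poly([c0+rad*np.array([np.cos(t),np.sin(t)]) for t in th],.032,(0,0,255))
for k in range(3):
    a=r.x[2]+np.pi+k*2*np.pi/3;ex=np.array([np.cos(a),np.sin(a)]);ey=np.array([-ex[1],ex[0]]);n=c0+.0825*ex
    poly([n+i*.014*ex+j*.037*ey for i,j in((1,1),(1,-1),(-1,-1),(-1,1))],.032,(0,255,0))
out=np.zeros((600,800,3),np.uint8);A=cv2.resize(v1[50:350,180:490],None,fx=1.55,fy=1.55,interpolation=2);out[:A.shape[0],:A.shape[1]]=A
B=cv2.resize(vis[180:345,320:490],(318,309),interpolation=2);out[:309,481:799]=B
cv2.imwrite("pics/o1.png",out)
E
python3 fit.py
```

```text
dial (np.float32(-321.96118), np.float64(0.5740000000000001), np.float64(0.05200000000000001), np.float64(0.06)) [0.57353707 0.05318529 0.04832788] -340.1322021484375
nest ang 182.7689838129023 [0.49113339 0.04919979]
nest ang 302.76898381290226 [ 0.61819045 -0.01618564]
nest ang 62.76898381290226 [0.61128736 0.12654171]
340 262 [116 109 104] [ 13  26 116]
391 322 [112 106 100] [ 15  27 112]
445 232 [109 105  98] [ 19  26 109]
345 140 [117 117 113] [ 30   9 117]
300 220 [128 129 127] [ 45   4 129]
blank ((412.18798828125, 342.54791259765625), (88.00651550292969, 119.6283950805664), 79.09636688232422)
blank ((357.8221435546875, 280.89251708984375), (37.17881774902344, 19.548269271850586), 56.897178649902344)
```

View pics/o1.png

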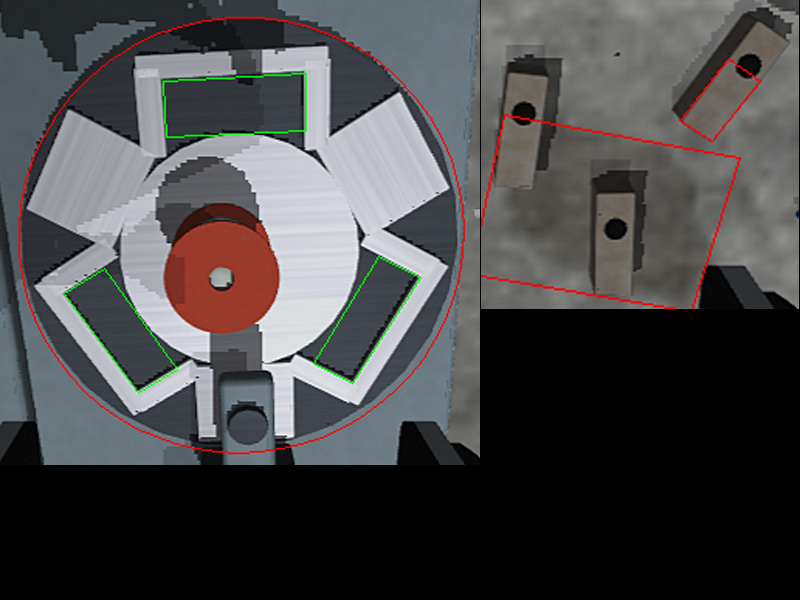

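```bash
cat > bl.py <<'E'
from h import *
d=snapshot("wrist")
for n,q in dict(A=[(507,72),(549,72),(532,187),(496,185)],B=[(598,193),(637,193),(632,296),(596,294)],C=[(752,35),(787,62),(712,141),(682,122)]).items():
    P=np.array([pt(d,320+(u-481)/1.871,180+v/1.871,.023)[:2] for u,v in q]);e=(P[0]+P[1]-P[2]-P[3])/2;w=P[1]-P[0]
    print(n,P.mean(0).round(4),"len",np.hypot(*e).round(4),"wid",np.hypot(*w).round(4),"dir",np.degrees(np.arctan2(e[1],e[0])).round(1),np.degrees(np.arctan2(w[1],w[0])).round(1))
E
python3 bl.py
```

```text
A [0.4538 0.296 ] len 0.0592 wid 0.0201 dir -95.9 179.9
B [0.404  0.3586] len 0.0585 wid 0.0196 dir -88.7 179.9
C [0.3521 0.276 ] len 0.0515 wid 0.0223 dir -126.6 144.2
```

```bash
python3 -m pendant '{"dp":[[-3.5,1.8,0],[0,0,3.5],[0,0,3.5],[0,0,3.5],[0,0,3.5],[0,0,3.5],[0,0,2.5],[0,0,1.2],[0,0,0.6],[0,0,0],[0,0,0]],"rot":[[0,0,6],[0,0,0],[0,0,0],[0,0,0],[0,0,0],[0,0,0],[0,0,0],[0,0,0],[0,0,0],[0,0,0],[0,0,0]],"gripper":[60,60,60,60,60,60,60,60,60,60,60]}'
python3 -m pendant '{"dp":[[0,0,0],[0,0,0],[0,0,0],[0,0,0],[0,0,0],[0,0,0]],"rot":[[0,0,0],[0,0,0],[0,0,0],[0,0,0],[0,0,0],[0,0,0]],"gripper":[0,0,0,0,0,0]}'
```

```text
t: 16.63
position: [0.4557, 0.2951, 0.0121]
tool_rot: [-0.669, 0.743, -0.0, 0.001]
wrist_force: [0.1, 0.6, -0.2]
finger_gap: 0.0513
grip_force: 0.0
t: 17.13
position: [0.4554, 0.2954, 0.012]
tool_rot: [-0.669, 0.743, -0.0, 0.001]
wrist_force: [-0.4, 0.3, 5.7]
finger_gap: 0.0178
grip_force: 61.8
```

```bash
python3 -m pendant '{"dp":[[0,0,-3],[0,0,-4],[0,0,-4],[0,0,-3],[2.53,-2.9,0],[2.53,-2.9,0],[2.53,-2.9,0],[2.53,-2.9,0],[2.53,-2.9,0],[2.53,-2.9,0],[0,0,0]],"rot":[[0,0,0],[0,0,0],[0,0,0],[0,0,0],[0,0,0],[0,0,0],[0,0,0],[0,0,0],[0,0,0],[0,0,0],[0,0,0]],"gripper":[0,0,0,0,0,0,0,0,0,0,0]}'
python3 -m pendant '{"dp":[[0,0,0],[0,0,0],[0,0,0],[0,0,0],[0,0,0],[0,0,0],[0,0,0],[0,0,0],[0,0,0],[0,0,0],[0,0,0],[0,0,0]],"rot":[[0,0,-6.9],[0,0,-6.9],[0,0,-6.9],[0,0,-6.9],[0,0,-6.9],[0,0,-6.9],[0,0,-6.9],[0,0,-6.9],[0,0,-6.9],[0,0,-6.9],[0,0,0],[0,0,0]],"gripper":[0,0,0,0,0,0,0,0,0,0,0,0]}'
cat > off.py <<'E'
from h import *
import sys
# usage: off.py x y z psi -> tool-frame shift to target
x,y,z,psi=map(float,sys.argv[1:5]);s=get_state();M=R.from_quat(s["tool_rot"]).as_matrix()
D=M.T@(np.array([x,y,z])-s["position"]);a=np.degrees(np.arctan2(M[1,0],M[0,0]))+90
print("pos",s["position"].round(4),"psi",a.round(2),"dp cm",(D*100).round(2),"rot z",round((-(psi-a)+90)%180-90,2),"gap",round(s["finger_gap"],4),"F",s["wrist_force"].round(1),"j",s["joints"].round(2))
E
python3 off.py .6113 .1265 .04 62.8
```

```text
t: 18.05
position: [0.6142, 0.1205, 0.1486]
tool_rot: [-0.667, 0.745, -0.0, -0.002]
wrist_force: [-1.5, 0.5, -2.8]
finger_gap: 0.0181
grip_force: 60.8
t: 19.05
position: [0.6116, 0.1256, 0.1498]
tool_rot: [0.972, -0.235, -0.0, 0.0]
wrist_force: [0.3, 0.4, -2.1]
finger_gap: 0.0182
grip_force: 60.8
pos [0.6116 0.1256 0.1498] psi 62.79 dp cm [-0.06 -0.07 10.98] rot z -0.01 gap 0.0182 F [ 0.3  0.4 -2.1] j [ 0.52  0.11  0.01 -0.   -1.47  0.57]
```

```bash
python3 -m pendant '{"dp":[[-0.1,-0.1,3.5],[0,0,3.5],[0,0,2],[0,0,0.8],[0,0,0.5],[0,0,0.4],[0,0,0],[0,0,0]],"rot":[[0,0,0],[0,0,0],[0,0,0],[0,0,0],[0,0,0],[0,0,0],[0,0,0],[0,0,0]],"gripper":[0,0,0,0,0,0,0,0]}'; python3 off.py .6113 .1265 .04 62.8
```

```text
t: 19.72
position: [0.6123, 0.1271, 0.0449]
tool_rot: [0.972, -0.234, 0.001, -0.001]
wrist_force: [-1.2, -0.2, -3.0]
finger_gap: 0.0178
grip_force: 60.8
pos [0.6123 0.1271 0.0449] psi 62.97 dp cm [-0.06  0.1   0.49] rot z 0.17 gap 0.0178 F [-1.2 -0.2 -3. ] j [ 0.52  0.16 -0.13  0.   -1.28  0.57]
```

```bash
python3 -m pendant '{"dp":[[0,0.05,0.3],[0,0,0.2],[0,0,0],[0,0,0]],"rot":[[0,0,0],[0,0,0],[0,0,0],[0,0,0]],"gripper":[0,0,0,0]}'; python3 off.py .6113 .1265 .04 62.8
```

```text
t: 20.05
position: [0.6122, 0.1265, 0.0401]
tool_rot: [0.972, -0.233, 0.001, -0.001]
wrist_force: [-0.0, -0.8, 5.0]
finger_gap: 0.0178
grip_force: 61.6
pos [0.6122 0.1265 0.0401] psi 63.0 dp cm [-0.08  0.05  0.01] rot z 0.2 gap 0.0178 F [-0.  -0.8  5. ] j [ 0.52  0.16 -0.13  0.   -1.27  0.58]
```

```bash
python3 -m pendant '{"dp":[[0,0,0],[0,0,0],[0,0,0],[0,0,0],[0,0,-2],[0,0,-4],[0,0,-4],[0,0,-4],[0,0,0],[0,0,0],[0,0,0],[0,0,0],[0,0,0],[0,0,0],[0,0,0],[0,0,0],[0,0,0],[0,0,0]],"rot":[[0,0,0],[0,0,0],[0,0,0],[0,0,0],[0,0,0],[0,0,0],[0,0,0],[0,0,0],[0,0,6.9],[0,0,6.9],[0,0,6.9],[0,0,6.9],[0,0,6.9],[0,0,6.9],[0,0,6.9],[0,0,6.9],[0,0,6.5],[0,0,0]],"gripper":[50,50,50,50,50,50,50,50,60,60,60,60,60,60,60,60,60,60]}'; python3 off.py .404 .3586 .18 1.3
```

```text
t: 21.55
position: [0.6111, 0.1264, 0.1779]
tool_rot: [0.714, -0.7, -0.0, 0.0]
wrist_force: [-0.1, 0.4, 0.9]
finger_gap: 0.0516
grip_force: 0.0
pos [0.6111 0.1264 0.1779] psi 1.07 dp cm [-23.61  20.27  -0.2 ] rot z -0.23 gap 0.0516 F [-0.1  0.4  0.9] j [ 0.52  0.1   0.06 -0.   -1.52 -0.51]
```

```bash
python3 -m pendant '{"dp":[[-2.95,2.53,0],[-2.95,2.53,0],[-2.95,2.53,0],[-2.95,2.53,0],[-2.95,2.53,0],[-2.95,2.53,0],[-2.95,2.53,0],[-2.95,2.53,0],[0,0,0],[0,0,0]],"rot":[[0,0,0],[0,0,0],[0,0,0],[0,0,0],[0,0,0],[0,0,0],[0,0,0],[0,0,0],[0,0,0],[0,0,0]],"gripper":[60,60,60,60,60,60,60,60,60,60]}'
python3 - <<'E'
from h import *
d=snapshot("wrist");print(proj(d,(.404,.3586,.023)),proj(d,(.3521,.276,.023)))
v=d["color"][:,:,::-1].copy()
def rect(c,L):
    a=np.radians(L);e=np.array([np.cos(a),np.sin(a)])*.03;n=np.array([-np.sin(a),np.cos(a)])*.01;c=np.array(c)
    cv2.polylines(v,[np.array([proj(d,(*q,.023)) for q in(c+e+n,c+e-n,c-e-n,c-e+n)]).round().astype(int)],1,(0,0,255),1)
rect((.404,.3586),91.3);rect((.3521,.276),53.4)
cv2.imwrite("pics/o2.png",cv2.resize(v[60:360,200:600],None,fx=2,fy=2,interpolation=2))
E
python3 off.py .404 .3586 .012 1.3
```

```text
t: 22.38
position: [0.4021, 0.3592, 0.1782]
tool_rot: [0.718, -0.696, -0.0, 0.0]
wrist_force: [-0.0, -0.5, -0.2]
finger_gap: 0.0512
grip_force: 0.0
[317.61890037 224.05827147] [394.23768666 112.78440934]
pos [0.403  0.3582 0.1783] psi 1.56 dp cm [-0.04 -0.1  16.63] rot z 0.26 gap 0.051 F [-0.2  0.1  0.2] j [ 1.1  -0.12 -0.17  0.   -1.52 -1.07]
```

View pics/o2.png

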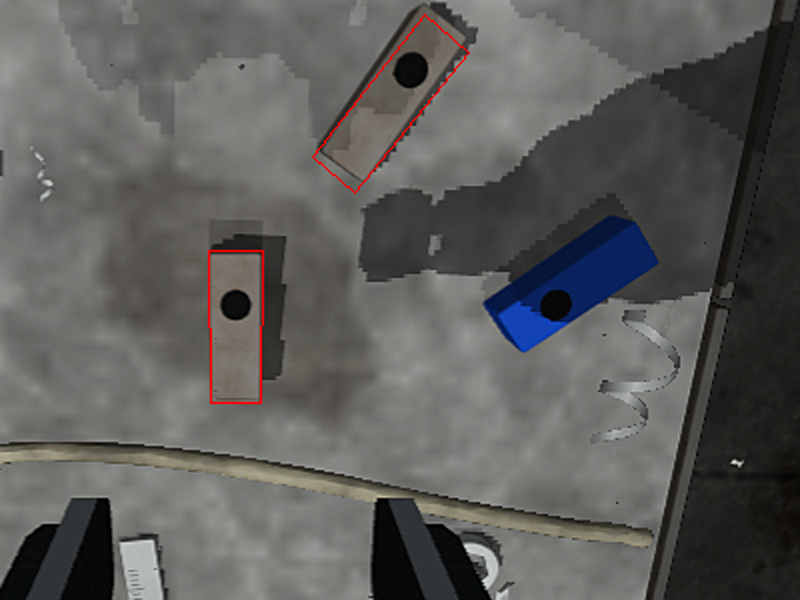

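```bash
python3 -m pendant '{"dp":[[0,-0.1,3.5],[0,0,3.5],[0,0,3.5],[0,0,3.2],[0,0,2],[0,0,0.9],[0,0,0],[0,0,0],[0,0,0],[0,0,0],[0,0,0],[0,0,0],[0,0,0],[0,0,0],[0,0,0]],"rot":[[0,0,0],[0,0,0],[0,0,0],[0,0,0],[0,0,0],[0,0,0],[0,0,0],[0,0,0],[0,0,0],[0,0,0],[0,0,0],[0,0,0],[0,0,0],[0,0,0],[0,0,0]],"gripper":[60,60,60,60,60,60,60,60,60,0,0,0,0,0,0]}'; python3 off.py .404 .3586 .15 2.8
python3 -m pendant '{"dp":[[0,0,-3],[0,0,-4],[0,0,-4],[0,0,-3],[0,0,0],[0,0,0]],"rot":[[0,0,-1.3],[0,0,0],[0,0,0],[0,0,0],[0,0,0],[0,0,0]],"gripper":[0,0,0,0,0,0]}';  python3 off.py .4911 .0492 .15 2.8
```

```text
t: 23.68
position: [0.405, 0.3584, 0.0137]
tool_rot: [0.715, -0.699, 0.0, -0.001]
wrist_force: [-2.3, -0.7, 6.3]
finger_gap: 0.0181
grip_force: 61.4
pos [0.405  0.3584 0.0137] psi 1.33 dp cm [ -0.04   0.08 -13.63] rot z -1.47 gap 0.0181 F [-2.3 -0.7  6.3] j [ 1.1  -0.03 -0.39  0.   -1.21 -1.07]
t: 24.18
position: [0.4047, 0.3586, 0.1539]
tool_rot: [0.723, -0.691, -0.001, -0.002]
wrist_force: [0.2, -1.2, -2.3]
finger_gap: 0.0176
grip_force: 60.6
pos [0.4047 0.3586 0.1539] psi 2.6 dp cm [31.3  -7.22  0.3 ] rot z -0.2 gap 0.0176 F [ 0.2 -1.2 -2.3] j [ 1.1  -0.12 -0.21 -0.   -1.48 -1.05]
```

```bash
python3 -m pendant '{"dp":[[3.91,-0.9,0],[3.91,-0.9,0],[3.91,-0.9,0],[3.91,-0.9,0],[3.91,-0.9,0],[3.91,-0.9,0],[3.91,-0.9,0],[3.91,-0.9,0],[0,0,0],[0,0,3.5],[0,0,3.5],[0,0,2],[0,0,0.8],[0,0,0],[0,0,0],[0,0,0]],"rot":[[0,0,0],[0,0,0],[0,0,0],[0,0,0],[0,0,0],[0,0,0],[0,0,0],[0,0,0],[0,0,0],[0,0,0],[0,0,0],[0,0,0],[0,0,0],[0,0,0],[0,0,0],[0,0,0]],"gripper":[0,0,0,0,0,0,0,0,0,0,0,0,0,0,0,0]}';  python3 off.py .4911 .0492 .0415 2.8
```

```text
t: 25.52
position: [0.4916, 0.0489, 0.0559]
tool_rot: [0.723, -0.691, 0.001, -0.001]
wrist_force: [0.5, 0.2, -1.2]
finger_gap: 0.0179
grip_force: 60.5
pos [0.4916 0.0489 0.0559] psi 2.63 dp cm [-0.03  0.05  1.44] rot z -0.17 gap 0.0179 F [ 0.5  0.2 -1.2] j [ 0.51 -0.2  -0.46  0.   -1.31 -0.46]
```

```bash
python3 -m pendant '{"dp":[[0,0,0.8],[0,0,0.4],[0,0,0.2],[0,0,0],[0,0,0]],"rot":[[0,0,0],[0,0,0],[0,0,0],[0,0,0],[0,0,0]],"gripper":[0,0,0,0,0]}';  python3 off.py .4911 .0492 .0415 2.8
```

```text
t: 25.93
position: [0.4911, 0.0488, 0.0417]
tool_rot: [0.723, -0.691, 0.0, -0.001]
wrist_force: [-3.6, 0.4, 5.9]
finger_gap: 0.018
grip_force: 61.4
pos [0.4911 0.0488 0.0417] psi 2.63 dp cm [-0.04 -0.    0.02] rot z -0.17 gap 0.018 F [-3.6  0.4  5.9] j [ 0.51 -0.19 -0.48  0.   -1.28 -0.46]
```

```bash
python3 -m pendant '{"dp":[[0,0,0],[0,0,0],[0,0,0],[0,0,0],[0,0,-2],[0,0,-4],[0,0,-4],[0,0,-3],[-3.8,1.9,0],[-3.8,1.9,0],[-3.8,1.9,0],[-3.8,1.9,0],[-3.8,1.9,0],[-3,1.9,0],[0,0,0],[0,0,0]],"rot":[[0,0,0],[0,0,0],[0,0,0],[0,0,0],[0,0,0],[0,0,0],[0,0,0],[0,0,0],[0,0,0],[0,0,0],[0,0,0],[0,0,0],[0,0,0],[0,0,0],[0,0,0],[0,0,0]],"gripper":[50,50,50,50,50,50,50,50,60,60,60,60,60,60,60,60]}'
python3 -m pendant '{"dp":[[0,0,0],[0,0,0],[0,0,0],[0,0,0],[0,0,0],[0,0,0],[0,0,0],[0,0,0]],"rot":[[0,0,6.5],[0,0,6.5],[0,0,6.5],[0,0,6.5],[0,0,6.3],[0,0,6.3],[0,0,0],[0,0,0]],"gripper":[60,60,60,60,60,60,60,60]}'; python3 off.py .3505 .273 .013 -36
python3 - <<'E'
from h import *
d=snapshot("wrist")
v=d["color"][:,:,::-1].copy()
def rect(c,L):
    a=np.radians(L);e=np.array([np.cos(a),np.sin(a)])*.03;n=np.array([-np.sin(a),np.cos(a)])*.01;c=np.array(c)
    cv2.polylines(v,[np.array([proj(d,(*q,.023)) for q in(c+e+n,c+e-n,c-e-n,c-e+n)]).round().astype(int)],1,(0,0,255),1)
rect((.3505,.273),54)
cv2.imwrite("pics/o3.png",cv2.resize(v[60:360,170:570],None,fx=2,fy=2,interpolation=2))
E
```

```text
t: 27.27
position: [0.3678, 0.2609, 0.1702]
tool_rot: [0.724, -0.689, -0.0, 0.0]
wrist_force: [0.3, -1.0, -0.6]
finger_gap: 0.051
grip_force: 0.0
t: 27.93
position: [0.3693, 0.2588, 0.1703]
tool_rot: [-0.455, 0.891, -0.0, -0.0]
wrist_force: [-0.1, 0.3, -0.2]
finger_gap: 0.0518
grip_force: 0.0
pos [0.3693 0.2588 0.1703] psi -35.9 dp cm [-0.05  2.36 15.73] rot z 0.1 gap 0.0518 F [-0.1  0.3 -0.2] j [ 1.06 -0.37 -0.39  0.   -1.55 -1.69]
```

View pics/o3.png

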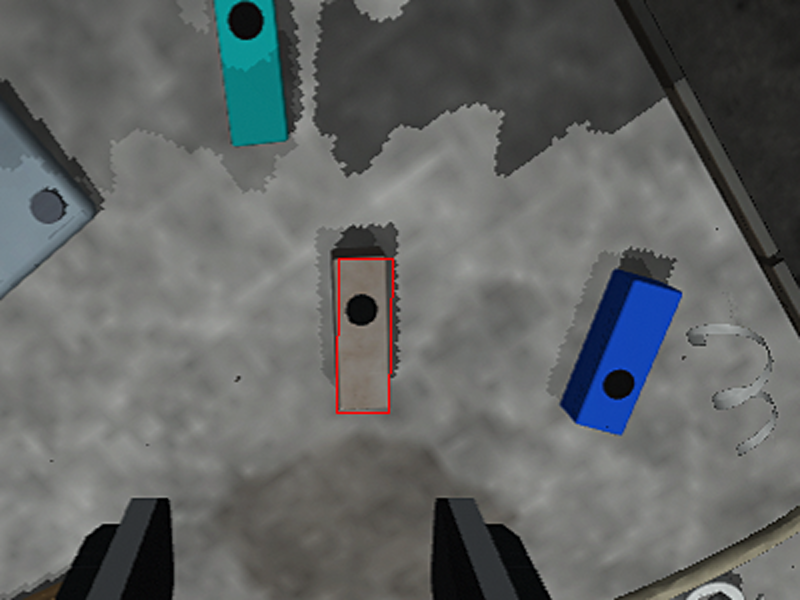

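```bash
python3 -m pendant '{"dp":[[0,2.35,0],[0,0,3.5],[0,0,3.5],[0,0,3.5],[0,0,3],[0,0,1.5],[0,0,0.7],[0,0,0],[0,0,0],[0,0,0],[0,0,0],[0,0,0],[0,0,0],[0,0,0],[0,0,0]],"rot":[[0,0,-0.5],[0,0,0],[0,0,0],[0,0,0],[0,0,0],[0,0,0],[0,0,0],[0,0,0],[0,0,0],[0,0,0],[0,0,0],[0,0,0],[0,0,0],[0,0,0],[0,0,0]],"gripper":[60,60,60,60,60,60,60,60,60,0,0,0,0,0,0]}'; python3 off.py .3505 .273 .013 -36
python3 -m pendant '{"dp":[[0,0,-3],[0,0,-4],[0,0,-4],[0,0,-3],[0,0,0],[0,0,0],[0,0,0],[0,0,0],[0,0,0],[0,0,0]],"rot":[[0,0,0],[0,0,0],[0,0,0],[0,0,0],[0,0,7],[0,0,7],[0,0,7],[0,0,0],[0,0,0],[0,0,0]],"gripper":[0,0,0,0,0,0,0,0,0,0]}';  python3 off.py .6182 -.0162 .15 -57.2
```

```text
t: 29.23
position: [0.3504, 0.2741, 0.015]
tool_rot: [-0.458, 0.889, 0.0, 0.001]
wrist_force: [-1.1, -1.4, 6.2]
finger_gap: 0.0174
grip_force: 60.2
pos [0.3504 0.2741 0.015 ] psi -35.47 dp cm [ 0.09 -0.07  0.2 ] rot z 0.53 gap 0.0174 F [-1.1 -1.4  6.2] j [ 1.12 -0.32 -0.64  0.   -1.25 -1.74]
t: 30.07
position: [0.3496, 0.2733, 0.153]
tool_rot: [-0.29, 0.957, -0.0, -0.0]
wrist_force: [0.8, 0.3, -2.4]
finger_gap: 0.0178
grip_force: 59.3
pos [0.3496 0.2733 0.153 ] psi -56.29 dp cm [ -6.28 -38.99   0.3 ] rot z 0.91 gap 0.0178 F [ 0.8  0.3 -2.4] j [ 1.12 -0.39 -0.43 -0.   -1.53 -2.1 ]
```

```bash
python3 -m pendant '{"dp":[[-0.63,-3.9,0],[-0.63,-3.9,0],[-0.63,-3.9,0],[-0.63,-3.9,0],[-0.63,-3.9,0],[-0.63,-3.9,0],[-0.63,-3.9,0],[-0.63,-3.9,0],[-0.63,-3.9,0],[-0.63,-3.9,0],[0,0,0],[0,0,0],[0,0,0]],"rot":[[0,0,0.9],[0,0,0],[0,0,0],[0,0,0],[0,0,0],[0,0,0],[0,0,0],[0,0,0],[0,0,0],[0,0,0],[0,0,0],[0,0,0],[0,0,0]],"gripper":[0,0,0,0,0,0,0,0,0,0,0,0,0]}';  python3 off.py .6182 -.0162 .043 -57.2
```

```text
t: 31.15
position: [0.6132, -0.0209, 0.1525]
tool_rot: [-0.281, 0.96, 0.0, -0.001]
wrist_force: [-0.7, -0.6, -2.5]
finger_gap: 0.0179
grip_force: 59.6
pos [ 0.6132 -0.0209  0.1525] psi -57.34 dp cm [-0.69  0.12 10.95] rot z -0.14 gap 0.0179 F [-0.7 -0.6 -2.5] j [ 0.29  0.08 -0.01 -0.   -1.48 -1.29]
```

```bash
python3 -m pendant '{"dp":[[-0.69,0.12,0],[0,0,3.5],[0,0,3.5],[0,0,2],[0,0,0.8],[0,0,0],[0,0,0]],"rot":[[0,0,0],[0,0,0],[0,0,0],[0,0,0],[0,0,0],[0,0,0],[0,0,0]],"gripper":[0,0,0,0,0,0,0]}';  python3 off.py .6182 -.0162 .043 -57.2
python3 -m pendant '{"dp":[[0,0,0.5],[0,0,0.4],[0,0,0.2],[0,0,0],[0,0,0]],"rot":[[0,0,0],[0,0,0],[0,0,0],[0,0,0],[0,0,0]],"gripper":[0,0,0,0,0]}';  python3 off.py .6182 -.0162 .043 -57.2
```

```text
t: 31.73
position: [0.6193, -0.0153, 0.0571]
tool_rot: [-0.282, 0.96, -0.0, 0.001]
wrist_force: [0.3, -0.2, -1.0]
finger_gap: 0.0181
grip_force: 59.5
pos [ 0.6193 -0.0153  0.0571] psi -57.3 dp cm [ 0.14 -0.01  1.41] rot z -0.1 gap 0.0181 F [ 0.3 -0.2 -1. ] j [ 0.3   0.14 -0.13  0.   -1.3  -1.3 ]
t: 32.15
position: [0.6186, -0.0161, 0.0445]
tool_rot: [-0.281, 0.96, -0.0, 0.0]
wrist_force: [0.7, -0.4, -1.8]
finger_gap: 0.018
grip_force: 59.6
pos [ 0.6186 -0.0161  0.0445] psi -57.4 dp cm [0.04 0.02 0.15] rot z -0.2 gap 0.018 F [ 0.7 -0.4 -1.8] j [ 0.3   0.15 -0.14  0.   -1.28 -1.3 ]
```

```bash
python3 -m pendant '{"dp":[[0,0,0.2],[0,0,0],[0,0,0]],"rot":[[0,0,0],[0,0,0],[0,0,0]],"gripper":[0,0,0]}';python3 -m pendant '{"dp":[[0,0,0],[0,0,0],[0,0,0],[0,0,0],[0,0,-2],[0,0,-4],[0,0,-4],[0,0,-4],[0,0,-4],[0,0,0],[0,0,0],[0,0,0],[0,0,0],[0,0,0],[0,0,0],[0,0,0]],"rot":[[0,0,0],[0,0,0],[0,0,0],[0,0,0],[0,0,0],[0,0,0],[0,0,0],[0,0,0],[0,0,0],[0,0,7],[0,0,7],[0,0,7],[0,0,7],[0,0,4.8],[0,0,0],[0,0,0]],"gripper":[50,50,50,50,50,50,50,50,100,100,100,100,100,100,100,100]}';  python3 off.py .56 -.05 .23 -90
```

```text
t: 32.4
position: [0.6191, -0.0162, 0.0431]
tool_rot: [-0.281, 0.96, -0.0, 0.001]
wrist_force: [0.6, -0.6, 1.8]
finger_gap: 0.0179
grip_force: 60.0
t: 33.73
position: [0.6186, -0.0161, 0.2222]
tool_rot: [0.0, 1.0, -0.0, -0.0]
wrist_force: [-0.0, -1.4, 0.4]
finger_gap: 0.0858
grip_force: 0.0
pos [ 0.6186 -0.0161  0.2222] psi 269.95 dp cm [ 5.85 -3.39 -0.78] rot z -0.05 gap 0.0858 F [-0.  -1.4  0.4] j [ 0.3   0.09  0.12  0.   -1.6  -1.87]
```

```bash
python3 -m pendant '{"dp":[[3,-1.7,0],[2.9,-1.7,-0.8],[0,0,0],[0,0,0]],"rot":[[0,0,0],[0,0,0],[0,0,0],[0,0,0]],"gripper":[100,100,100,100]}'
python3 - <<'E'
from h import *
d=snapshot("wrist");cv2.imwrite("pics/w5.png",d["color"][:,:,::-1])
for c in[(.5508,-.150),(.4911,-.1585)]:print(proj(d,(*c,.058)),proj(d,(*c,.1)))
E
```

```text
t: 34.07
position: [0.5591, -0.0506, 0.2319]
tool_rot: [0.001, 1.0, 0.0, 0.002]
wrist_force: [0.5, -0.1, -0.2]
finger_gap: 0.0855
grip_force: 0.0
[197.50359692 209.72265489] [180.1171552  223.24051042]
[178.49400252 133.02621802] [157.00370603 135.92144507]
```

View pics/w5.png

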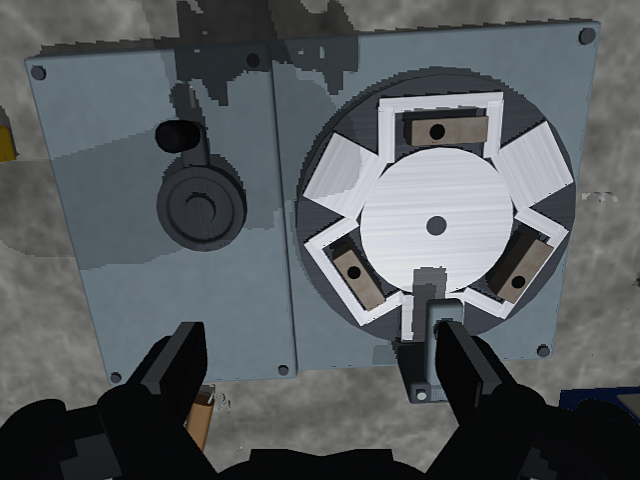

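Run:
```python
from h import *
d=snapshot("wrist")
im=d["color"].astype(int).sum(2);m=(im<75).astype('uint8')[110:165,145:215];ys,xs=np.where(m);print(xs.min()+145,xs.max()+145,ys.min()+110,ys.max()+110,m.sum())
print("axis",pt(d,202,208,.058).round(4),"top",pt(d,170,136,.1).round(4),"bot",pt(d,187,134,.056).round(4))
for c in[(.5515,-.1465),(.4915,-.1495)]:
  for z in(.056,.1): print(proj(d,(*c,z)))
g=cv2.GaussianBlur(d["color"][:,:,1],(3,3),0).astype(np.float32)
# wheel rim fit: gradient across circle r=36
from scipy.optimize import minimize
t=np.linspace(0,2*np.pi,80)
def ring(c,r):
    uv=np.array([proj(d,(c[0]+r*np.cos(a),c[1]+r*np.sin(a),.058)) for a in t],np.float32);return cv2.remap(g,uv[:,:1],uv[:,1:],1).ravel()
f=lambda c:(ring(c,.034)-ring(c,.038)).mean()
b=min((f((x,y)),x,y) for x in np.arange(.54,.565,.001) for y in np.arange(-.16,-.135,.001));print(b)
```

```text
154 208 119 164 1386
axis [ 0.5493 -0.1454  0.058 ] top [ 0.4913 -0.149   0.1   ] bot [ 0.492  -0.1519  0.056 ]
[201.57410392 210.11836474]
[183.91508723 224.28842746]
[190.06900579 133.30460966]
[169.32353058 136.29097009]
(np.float32(-41.493446), np.float64(0.55), np.float64(-0.147))
```

```bash
python3 -m pendant '{"dp":[[2.3,-3.3,0],[2.3,-3.3,0],[2.3,-3.3,0],[0,0,3.5],[0,0,3.5],[0,0,3],[0,0,0],[0,0,0]],"rot":[[0,0,0],[0,0,0],[0,0,0],[0,0,0],[0,0,0],[0,0,0],[0,0,0],[0,0,0]],"gripper":[70,70,70,70,70,70,70,70]}';python3 off.py .4905 -.15 .062 -90
```

```text
t: 34.83
position: [0.4896, -0.1486, 0.1292]
tool_rot: [0.001, 1.0, -0.0, -0.002]
wrist_force: [0.0, -0.4, 1.7]
finger_gap: 0.0595
grip_force: 0.0
pos [ 0.4896 -0.1486  0.1292] psi 269.86 dp cm [-0.12 -0.13  6.72] rot z -0.14 gap 0.0595 F [ 0.  -0.4  1.7] j [ 0.1  -0.18 -0.31  0.   -1.45 -1.67]
```

```bash
python3 -m pendant '{"dp":[[-0.1,-0.1,3],[0,0,2.5],[0,0,1.2],[0,0,0],[0,0,0],[0,0,0],[0,0,0],[0,0,0],[0,0,0],[0,0,0],[0,0,0]],"rot":[[0,0,0],[0,0,0],[0,0,0],[0,0,0],[0,0,0],[0,0,0],[0,0,0],[0,0,0],[0,0,0],[0,0,0],[0,0,0]],"gripper":[70,70,70,70,70,0,0,0,0,0,0]}';python3 off.py .4905 -.15 .062 -90
python3 - <<'E'
import numpy as np
c=np.array([.55,-.147]);f0=np.radians(182.8);N=48
for k in range(0,N+1):
    pass
th=np.linspace(0,2*np.pi,N+1);P=c+.06*np.c_[np.cos(f0-th),np.sin(f0-th)]
D=np.diff(P,axis=0)*100;print([[round(float(-a),2),round(float(b),2),0] for a,b in D])
E
```

```text
t: 35.75
position: [0.4922, -0.1502, 0.0657]
tool_rot: [0.002, 1.0, -0.001, 0.002]
wrist_force: [-1.2, -0.7, 5.1]
finger_gap: 0.02
grip_force: 58.5
pos [ 0.4922 -0.1502  0.0657] psi 269.81 dp cm [0.17 0.02 0.37] rot z -0.19 gap 0.02 F [-1.2 -0.7  5.1] j [ 0.1  -0.15 -0.4   0.   -1.32 -1.67]
[[-0.01, 0.78, 0], [-0.12, 0.78, 0], [-0.22, 0.75, 0], [-0.31, 0.72, 0], [-0.4, 0.67, 0], [-0.49, 0.61, 0], [-0.56, 0.55, 0], [-0.63, 0.47, 0], [-0.69, 0.38, 0], [-0.73, 0.29, 0], [-0.76, 0.19, 0], [-0.78, 0.09, 0], [-0.78, -0.01, 0], [-0.78, -0.12, 0], [-0.75, -0.22, 0], [-0.72, -0.31, 0], [-0.67, -0.4, 0], [-0.61, -0.49, 0], [-0.55, -0.56, 0], [-0.47, -0.63, 0], [-0.38, -0.69, 0], [-0.29, -0.73, 0], [-0.19, -0.76, 0], [-0.09, -0.78, 0], [0.01, -0.78, 0], [0.12, -0.78, 0], [0.22, -0.75, 0], [0.31, -0.72, 0], [0.4, -0.67, 0], [0.49, -0.61, 0], [0.56, -0.55, 0], [0.63, -0.47, 0], [0.69, -0.38, 0], [0.73, -0.29, 0], [0.76, -0.19, 0], [0.78, -0.09, 0], [0.78, 0.01, 0], [0.78, 0.12, 0], [0.75, 0.22, 0], [0.72, 0.31, 0], [0.67, 0.4, 0], [0.61, 0.49, 0], [0.55, 0.56, 0], [0.47, 0.63, 0], [0.38, 0.69, 0], [0.29, 0.73, 0], [0.19, 0.76, 0], [0.09, 0.78, 0]]
```

```bash
python3 -m pendant '{"dp":[[0,0.4,0],[0,0.4,0],[-0.1,0.78,0],[-0.22,0.75,0],[-0.31,0.72,0],[-0.4,0.67,0],[-0.49,0.61,0],[-0.56,0.55,0],[-0.63,0.47,0],[-0.69,0.38,0],[-0.73,0.29,0],[-0.76,0.19,0],[-0.78,0.09,0]],"rot":[[0,0,0],[0,0,0],[0,0,0],[0,0,0],[0,0,0],[0,0,0],[0,0,0],[0,0,0],[0,0,0],[0,0,0],[0,0,0],[0,0,0],[0,0,0]],"gripper":[0,0,0,0,0,0,0,0,0,0,0,0,0]}'
cat > ang.py <<'E'
from h import *
s=get_state();p=s["position"][:2]-[.55,-.147];print("r",np.hypot(*p).round(4),"theta",round((182.8-np.degrees(np.arctan2(p[1],p[0])))%360,1),"pos",s["position"].round(4),"F",s["wrist_force"].round(1),"gap",s["finger_gap"].round(4))
E
python3 ang.py
```

```text
t: 36.83
position: [0.5485, -0.0895, 0.0657]
tool_rot: [0.002, 1.0, -0.003, 0.0]
wrist_force: [-3.0, -11.9, 6.8]
finger_gap: 0.0199
grip_force: 59.7Traceback (most recent call last):
  File "ang.py", line 2, in <module>
    s=get_state();p=s["position"][:2]-[.55,-.147];print("r",np.hypot(*p).round(4),"theta",round((182.8-np.degrees(np.arctan2(p[1],p[0])))%360,1),"pos",s["position"].round(4),"F",s["wrist_force"].round(1),"gap",s["finger_gap"].round(4))
                                                                                                                                                                                                                  ^^^^^^^^^^^^^^^^^^^^^
AttributeError: 'float' object has no attribute 'round'
```

```bash
sed -i 's/.round(4))$/)/' ang.py; python3 -m pendant '{"dp":[[-0.78,-0.15,0],[-0.78,-0.15,0],[-0.75,-0.22,0],[-0.72,-0.31,0],[-0.67,-0.4,0],[-0.61,-0.49,0],[-0.55,-0.56,0],[-0.47,-0.63,0],[-0.38,-0.69,0],[-0.29,-0.73,0],[-0.19,-0.76,0],[-0.09,-0.78,0]],"rot":[[0,0,0],[0,0,0],[0,0,0],[0,0,0],[0,0,0],[0,0,0],[0,0,0],[0,0,0],[0,0,0],[0,0,0],[0,0,0],[0,0,0]],"gripper":[0,0,0,0,0,0,0,0,0,0,0,0]}'
python3 ang.py
```

```text
t: 37.83
position: [0.612, -0.1451, 0.0657]
tool_rot: [0.001, 1.0, 0.0, 0.002]
wrist_force: [-1.7, 3.1, 8.2]
finger_gap: 0.0201
grip_force: 60.0
r 0.062 theta 181.1 pos [ 0.612  -0.1451  0.0657] F [-1.7  3.1  8.2] gap 0.02009975663357093
```

```bash
python3 -m pendant '{"dp":[[0.01,-0.78,0],[0.12,-0.78,0],[0.22,-0.75,0],[0.31,-0.72,0],[0.4,-0.67,0],[0.49,-0.61,0],[0.56,-0.55,0],[0.63,-0.47,0],[0.69,-0.38,0],[0.73,-0.29,0],[0.76,-0.19,0],[0.78,-0.09,0]],"rot":[[0,0,0],[0,0,0],[0,0,0],[0,0,0],[0,0,0],[0,0,0],[0,0,0],[0,0,0],[0,0,0],[0,0,0],[0,0,0],[0,0,0]],"gripper":[0,0,0,0,0,0,0,0,0,0,0,0]}'
python3 ang.py
```

```text
t: 38.83
position: [0.5554, -0.2096, 0.0658]
tool_rot: [0.002, 1.0, -0.001, 0.003]
wrist_force: [4.3, -4.1, 2.8]
finger_gap: 0.0204
grip_force: 59.5
r 0.0628 theta 267.9 pos [ 0.5554 -0.2096  0.0658] F [ 4.3 -4.1  2.8] gap 0.02040716677349665
```

```bash
python3 -m pendant '{"dp":[[0.78,0.01,0],[0.78,0.12,0],[0.75,0.22,0],[0.72,0.31,0],[0.67,0.4,0],[0.61,0.49,0],[0.55,0.56,0],[0.47,0.63,0],[0.38,0.69,0],[0.29,0.73,0],[0.19,0.76,0],[0.07,0.6,0],[0.03,0.4,0],[0,0,0],[0,0,0]],"rot":[[0,0,0],[0,0,0],[0,0,0],[0,0,0],[0,0,0],[0,0,0],[0,0,0],[0,0,0],[0,0,0],[0,0,0],[0,0,0],[0,0,0],[0,0,0],[0,0,0],[0,0,0]],"gripper":[0,0,0,0,0,0,0,0,0,0,0,0,0,0,0]}'
python3 ang.py
```

```text
t: 40.08
position: [0.4922, -0.1482, 0.0657]
tool_rot: [0.001, 1.0, 0.0, 0.002]
wrist_force: [-0.6, 2.9, 7.7]
finger_gap: 0.0202
grip_force: 60.0
r 0.0579 theta 1.6 pos [ 0.4922 -0.1482  0.0657] F [-0.6  2.9  7.7] gap 0.020209908331016404
```

```bash
python3 -m pendant '{"dp":[[0,0,0],[0,0,0],[0,0,0],[0,0,0],[0,0,0],[0,0,-3],[0,0,-4],[0,0,-4],[0,0,-4],[-2.3,3.3,-1.7],[-2.3,3.3,0],[-2.3,3.3,0],[0,0,0],[0,0,0]],"rot":[[0,0,0],[0,0,0],[0,0,0],[0,0,0],[0,0,0],[0,0,0],[0,0,0],[0,0,0],[0,0,0],[0,0,0],[0,0,0],[0,0,0],[0,0,0],[0,0,0]],"gripper":[70,70,70,70,70,70,70,70,70,70,70,70,70,70]}'
cat > chk.py <<'E'
from h import *
from scipy.optimize import minimize
d=snapshot("wrist");np.save("pics/chk.npy",d["color"]);g=cv2.GaussianBlur(d["color"][:,:,1],(3,3),0).astype(np.float32)
def smp(pts): 
    uv=np.array([proj(d,p) for p in pts],np.float32);return cv2.remap(g,uv[:,:1],uv[:,1:],1).ravel()
def ring(hx,hy): return [(a*hx,t*hy) for a in(-1,1) for t in np.linspace(-1,1,15)]+[(t*hx,a*hy) for a in(-1,1) for t in np.linspace(-1,1,9)]
def cost(p):
    c=0
    for k in range(3):
        a=p[2]+np.pi+k*2*np.pi/3
        w=lambda l,z:[(p[0]+np.cos(a)*(.0825+x)-np.sin(a)*y,p[1]+np.sin(a)*(.0825+x)+np.cos(a)*y,z) for x,y in l]
        c-=smp(w(ring(.0165,.0395),.032)).mean()-smp(w(ring(.012,.035),.028)).mean()
    return c
r=minimize(cost,(.5736,.0532,.03),method="Nelder-Mead",options=dict(initial_simplex=np.array((.5736,.0532,.02))+np.array([[0,0,0],[.003,0,0],[0,.003,0],[0,0,.04]])));print("dial",r.x,r.fun)
v=d["color"][:,:,::-1].copy()
for k in range(3):
    a=r.x[2]+np.pi+k*2*np.pi/3;ex=np.array([np.cos(a),np.sin(a)]);ey=np.array([-ex[1],ex[0]]);n=r.x[:2]+.0825*ex
    print(k,n.round(4),"psi",round((np.degrees(a)+90-90)%180,1))
    cv2.polylines(v,[np.array([proj(d,(*(n+i*.01*ex+j*.03*ey),.051)) for i,j in((1,1),(1,-1),(-1,-1),(-1,1))]).round().astype(int)],1,(0,255,0),1)
cv2.imwrite("pics/o4.png",cv2.resize(v[0:380,150:620],None,fx=1.55,fy=1.55,interpolation=2))
E
python3 chk.py
```

```text
t: 41.25
position: [0.5594, -0.0502, 0.2281]
tool_rot: [0.001, 1.0, -0.0, -0.001]
wrist_force: [-0.1, -0.4, 0.7]
finger_gap: 0.06
grip_force: 0.0
dial [ 0.57245453  0.05143274 -0.03371322] -308.2895202636719
0 [0.49   0.0542] psi 178.1
1 [ 0.6113 -0.0214] psi 118.1
2 [0.6161 0.1214] psi 58.1
```

View pics/o4.png

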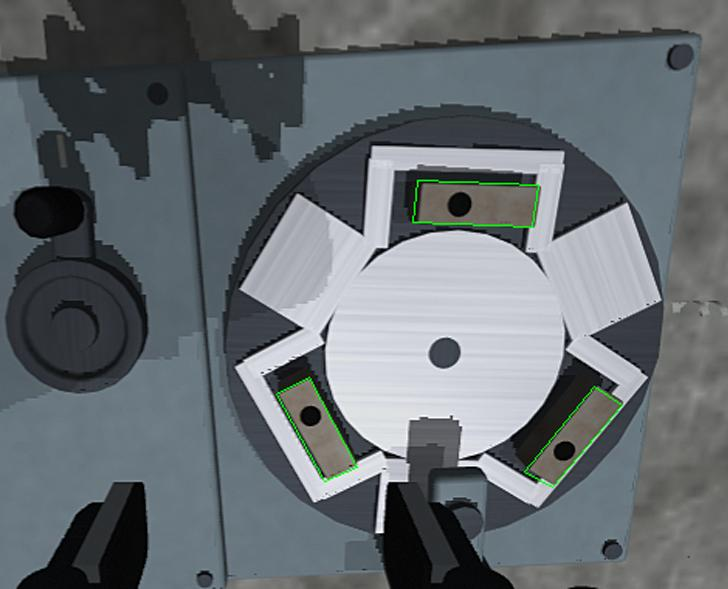

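```bash
python3 - <<'E'
from h import *
C=np.load("C.npy");d=snapshot("wrist")
P=np.array([[-9.99999335e-01,1.14770575e-03,-1.09399089e-04,4.71520833e-01],[-1.05703987e-03,-9.50592839e-01,-3.10438621e-01,1.81136992e-01],[-4.60286181e-04,-3.10438299e-01,9.50593420e-01,3.69527504e-01],[0,0,0,1]])
d["pose"]=P
im=cv2.imread("pics/w4.png");h=cv2.cvtColor(im,cv2.COLOR_BGR2HSV);m=((h[:,:,0]>10)&(h[:,:,0]<25)&(h[:,:,1]>70)).astype('uint8');m[:200]=0;m[350:]=0;m[:,:120]=0;m[:,310:]=0
m=cv2.morphologyEx(m,cv2.MORPH_CLOSE,np.ones((7,7)))
c=max(cv2.findContours(m,0,2)[0],key=cv2.contourArea);q=np.array([pt(d,*x,.014)[:2] for x in c[:,0].astype(float)],np.float32);print(cv2.minAreaRect(q*1000), cv2.boundingRect(c))
E
python3 off.py .490 .0542 .045 -1.9
```

```text
((580.1774291992188, 329.0886535644531), (98.7417984008789, 144.58816528320312), 80.22809600830078) (131, 218, 159, 116)
pos [ 0.5588 -0.0519  0.2292] psi 269.8 dp cm [ 6.9  10.6  18.42] rot z -88.3 gap 0.0598 F [-0.4  0.7 -0.6] j [ 0.27 -0.06 -0.02  0.   -1.61 -1.84]
```

```bash
python3 -m pendant '{"dp":[[2.3,3.5,0],[2.3,3.5,0],[2.3,3.6,0],[0,0,0],[0,0,0],[0,0,0],[0,0,0],[0,0,0],[0,0,0],[0,0,0],[0,0,0],[0,0,0],[0,0,0],[0,0,0],[0,0,0],[0,0,0],[0,0,0],[0,0,0],[0,0,0]],"rot":[[0,0,0],[0,0,0],[0,0,0],[0,0,-6.8],[0,0,-6.8],[0,0,-6.8],[0,0,-6.8],[0,0,-6.8],[0,0,-6.8],[0,0,-6.8],[0,0,-6.8],[0,0,-6.8],[0,0,-6.8],[0,0,-6.8],[0,0,-6.8],[0,0,-6.7],[0,0,0],[0,0,0],[0,0,0]],"gripper":[50,50,50,50,50,50,50,50,50,50,50,50,50,50,50,50,50,50,50]}'; python3 off.py .490 .0542 .042 -1.9
```

```text
t: 42.93
position: [0.491, 0.0527, 0.2297]
tool_rot: [-0.694, 0.72, -0.0, 0.0]
wrist_force: [-0.2, 0.2, -0.2]
finger_gap: 0.0428
grip_force: 0.0
pos [0.491  0.0527 0.2297] psi -2.14 dp cm [-0.14  0.11 18.77] rot z -0.24 gap 0.0428 F [-0.2  0.2 -0.2] j [ 0.52 -0.25 -0.18  0.   -1.63 -0.55]
```

```bash
python3 -m pendant '{"dp":[[-0.1,0.1,3.5],[0,0,3.5],[0,0,3.5],[0,0,3.5],[0,0,2.5],[0,0,1.5],[0,0,0.7],[0,0,0],[0,0,0],[0,0,0],[0,0,0],[0,0,0],[0,0,0],[0,0,0]],"rot":[[0,0,0],[0,0,0],[0,0,0],[0,0,0],[0,0,0],[0,0,0],[0,0,0],[0,0,0],[0,0,0],[0,0,0],[0,0,0],[0,0,0],[0,0,0],[0,0,0]],"gripper":[50,50,50,50,50,50,50,50,50,0,0,0,0,0]}'; python3 off.py .490 .0542 .15 -9.8
python3 -m pendant '{"dp":[[0,0,-2],[0,0,-4],[0,0,-4],[0,0,-1],[0,0,0],[0,0,0]],"rot":[[0,0,0],[0,0,0],[0,0,0],[0,0,4],[0,0,4],[0,0,0]],"gripper":[0,0,0,0,0,0]}'; python3 off.py .5386 .3361 .12 -9.8
```

```text
t: 44.1
position: [0.4913, 0.0546, 0.0444]
tool_rot: [-0.695, 0.719, -0.001, 0.001]
wrist_force: [-1.9, 0.3, 5.7]
finger_gap: 0.0175
grip_force: 59.1
pos [0.4913 0.0546 0.0444] psi -1.89 dp cm [  0.04   0.09 -10.56] rot z 7.91 gap 0.0175 F [-1.9  0.3  5.7] j [ 0.52 -0.19 -0.48  0.   -1.28 -0.55]
t: 44.6
position: [0.4903, 0.0547, 0.1533]
tool_rot: [-0.642, 0.766, 0.0, 0.001]
wrist_force: [-0.2, 0.5, -3.4]
finger_gap: 0.0177
grip_force: 59.2
pos [0.4903 0.0547 0.1533] psi -10.05 dp cm [-28.54   0.16   3.38] rot z -0.25 gap 0.0177 F [-0.2  0.5 -3.4] j [ 0.52 -0.25 -0.32 -0.   -1.49 -0.7 ]
```

```bash
python3 -m pendant '{"dp":[[-4.08,0.02,0],[-4.08,0.02,0],[-4.08,0.02,0],[-4.08,0.02,0],[-4.08,0.02,0],[-4.08,0.03,0],[-4.06,0.03,0],[0,0,0],[0,0,3.5],[0,0,3.5],[0,0,2.5],[0,0,1.5],[0,0,0.8],[0,0,0],[0,0,0]],"rot":[[0,0,0],[0,0,0],[0,0,0],[0,0,0],[0,0,0],[0,0,0],[0,0,0],[0,0,0],[0,0,0],[0,0,0],[0,0,0],[0,0,0],[0,0,0],[0,0,0],[0,0,0]],"gripper":[0,0,0,0,0,0,0,0,0,0,0,0,0,0,0]}'; python3 off.py .5386 .3361 .0204 -9.8
```

```text
t: 45.85
position: [0.5378, 0.3356, 0.0347]
tool_rot: [-0.644, 0.765, -0.0, -0.0]
wrist_force: [-0.2, 0.2, -1.4]
finger_gap: 0.0179
grip_force: 59.2
pos [0.5378 0.3356 0.0347] psi -9.85 dp cm [-0.06 -0.07  1.43] rot z -0.05 gap 0.0179 F [-0.2  0.2 -1.4] j [ 0.87  0.19 -0.11  0.   -1.27 -1.05]
```

```bash
python3 -m pendant '{"dp":[[0,0,0.7],[0,0,0.5],[0,0,0.2],[0,0,0],[0,0,0]],"rot":[[0,0,0],[0,0,0],[0,0,0],[0,0,0],[0,0,0]],"gripper":[0,0,0,0,0]}'; python3 off.py .5386 .3361 .0204 -9.8
```

```text
t: 46.27
position: [0.5377, 0.3359, 0.0207]
tool_rot: [-0.643, 0.765, 0.0, 0.0]
wrist_force: [-0.3, -0.2, -2.4]
finger_gap: 0.0179
grip_force: 59.3
pos [0.5377 0.3359 0.0207] psi -9.89 dp cm [-0.04 -0.08  0.04] rot z -0.09 gap 0.0179 F [-0.3 -0.2 -2.4] j [ 0.87  0.2  -0.13 -0.   -1.24 -1.05]
```

```bash
python3 -m pendant '{"dp":[[0,0,0.2],[0,0,0],[0,0,0]],"rot":[[0,0,0],[0,0,0],[0,0,0]],"gripper":[0,0,0]}'; python3 -m pendant '{"dp":[[0,0,0],[0,0,0],[0,0,0],[0,0,0],[0,0,-2],[0,0,-4],[0,0,-4],[0,0,-4],[0,0,0],[0,0,0],[0,0,0],[0,0,0],[0,0,0],[0,0,0],[0,0,0],[0,0,0],[0,0,0],[0,0,0],[0,0,0],[0,0,0]],"rot":[[0,0,0],[0,0,0],[0,0,0],[0,0,0],[0,0,0],[0,0,0],[0,0,0],[0,0,0],[0,0,-6.8],[0,0,-6.8],[0,0,-6.8],[0,0,-6.8],[0,0,-6.8],[0,0,-6.8],[0,0,-6.8],[0,0,-6.8],[0,0,-6.8],[0,0,-6.7],[0,0,0],[0,0,0]],"gripper":[40,40,40,40,40,40,40,40,50,50,50,50,50,50,50,50,50,50,50,50]}'; python3 off.py .6161 .1214 .16 58.1
```

```text
t: 46.52
position: [0.5381, 0.336, 0.0205]
tool_rot: [-0.644, 0.765, -0.0, 0.001]
wrist_force: [-3.4, -1.0, 5.3]
finger_gap: 0.018
grip_force: 60.2
t: 48.18
position: [0.5377, 0.3357, 0.1583]
tool_rot: [0.961, -0.277, -0.0, 0.0]
wrist_force: [-0.6, 0.2, 0.2]
finger_gap: 0.0424
grip_force: 0.0
pos [0.5377 0.3357 0.1583] psi 57.8 dp cm [18.06 13.96 -0.16] rot z -0.3 gap 0.0424 F [-0.6  0.2  0.2] j [ 0.87  0.13  0.05 -0.   -1.49  0.14]
```

```bash
python3 -m pendant '{"dp":[[3,2.33,0],[3,2.33,0],[3,2.33,0],[3,2.33,0],[3,2.33,0],[3.06,2.33,0],[0,0,0],[0,0,0],[0,0,0]],"rot":[[0,0,0],[0,0,0],[0,0,0],[0,0,0],[0,0,0],[0,0,0],[0,0,0],[0,0,0],[0,0,0]],"gripper":[50,50,50,50,50,50,50,50,50]}'; python3 off.py .6161 .1214 .042 58.1
python3 - <<'E'
from h import *
d=snapshot("wrist");cv2.imwrite("pics/w6.png",d["color"][:,:,::-1])
c=np.array((.6161,.1214));a=np.radians(148.1);e=np.array([np.cos(a),np.sin(a)])*.03;n=np.array([-np.sin(a),np.cos(a)])*.01
P=[proj(d,(*q,.051)).round() for q in(c+e+n,c+e-n,c-e-n,c-e+n)];print(P)
im=d["color"].astype(int);hsv=cv2.cvtColor(d["color"],cv2.COLOR_RGB2HSV)
m=((hsv[:,:,1]>17)&(hsv[:,:,1]<75)&(hsv[:,:,0]<28)&(im.sum(2)>180)&(im.sum(2)<420)).astype('uint8');m=cv2.morphologyEx(m,cv2.MORPH_OPEN,np.ones((5,5)))
for k in cv2.findContours(m,0,2)[0]:
    if cv2.contourArea(k)>700: print(cv2.minAreaRect(k))
E
```

```text
t: 48.93
position: [0.6168, 0.1214, 0.1583]
tool_rot: [0.961, -0.277, -0.0, -0.0]
wrist_force: [0.7, 0.4, 0.2]
finger_gap: 0.0429
grip_force: 0.0
pos [0.6168 0.1214 0.1583] psi 57.83 dp cm [-0.05  0.04 11.63] rot z -0.27 gap 0.0429 F [0.7 0.4 0.2] j [ 0.51  0.12  0.04 -0.   -1.49  0.5 ]
[array([336., 286.]), array([307., 286.]), array([305., 199.]), array([337., 198.])]
((317.2071838378906, 243.9949493408203), (84.6577377319336, 29.62533187866211), 88.60282135009766)
((521.6768798828125, 129.88064575195312), (93.17263793945312, 35.752288818359375), 32.79953384399414)
```

```bash
python3 -m pendant '{"dp":[[0.1,0.1,3.5],[0,0,3.5],[0,0,2.5],[0,0,1.4],[0,0,0.7],[0,0,0],[0,0,0],[0,0,0],[0,0,0],[0,0,0],[0,0,0],[0,0,0]],"rot":[[0,0,0],[0,0,0],[0,0,0],[0,0,0],[0,0,0],[0,0,0],[0,0,0],[0,0,0],[0,0,0],[0,0,0],[0,0,0],[0,0,0]],"gripper":[50,50,50,50,50,50,50,0,0,0,0,0]}'; python3 off.py .580 .329 .15 -9.8
python3 -m pendant '{"dp":[[0,0,-2],[0,0,-4],[0,0,-4],[0,0,-1],[0,0,0],[0,0,0],[0,0,0],[0,0,0],[0,0,0],[0,0,0],[0,0,0],[0,0,0],[0,0,0],[0,0,0],[0,0,0],[0,0,0]],"rot":[[0,0,0],[0,0,0],[0,0,0],[0,0,0],[0,0,6.8],[0,0,6.8],[0,0,6.8],[0,0,6.8],[0,0,6.8],[0,0,6.8],[0,0,6.8],[0,0,6.8],[0,0,6.8],[0,0,6.5],[0,0,0],[0,0,0]],"gripper":[0,0,0,0,0,0,0,0,0,0,0,0,0,0,0,0]}'; python3 off.py .580 .329 .15 -9.8
```

```text
t: 49.98
position: [0.6182, 0.1207, 0.0447]
tool_rot: [0.961, -0.275, 0.001, -0.001]
wrist_force: [-2.2, 1.5, 6.3]
finger_gap: 0.0177
grip_force: 59.2
pos [0.6182 0.1207 0.0447] psi 58.02 dp cm [-14.25 -15.67 -10.51] rot z 67.82 gap 0.0177 F [-2.2  1.5  6.3] j [ 0.51  0.17 -0.12  0.   -1.28  0.5 ]
t: 51.32
position: [0.6169, 0.1201, 0.152]
tool_rot: [-0.646, 0.763, 0.0, -0.0]
wrist_force: [0.2, -0.4, -2.3]
finger_gap: 0.0173
grip_force: 59.1
pos [0.6169 0.1201 0.152 ] psi -9.52 dp cm [-20.     7.09   0.21] rot z 0.28 gap 0.0173 F [ 0.2 -0.4 -2.3] j [ 0.51  0.12  0.03 -0.   -1.48 -0.68]
```

```bash
python3 -m pendant '{"dp":[[-3.33,1.18,0],[-3.33,1.18,0],[-3.33,1.18,0],[-3.33,1.18,0],[-3.33,1.18,0],[-3.35,1.19,0],[0,0,0],[0,0,0],[0,0,3.5],[0,0,3.5],[0,0,2.5],[0,0,1.3],[0,0,0.8],[0,0,0],[0,0,0]],"rot":[[0,0,0.3],[0,0,0],[0,0,0],[0,0,0],[0,0,0],[0,0,0],[0,0,0],[0,0,0],[0,0,0],[0,0,0],[0,0,0],[0,0,0],[0,0,0],[0,0,0],[0,0,0]],"gripper":[0,0,0,0,0,0,0,0,0,0,0,0,0,0,0]}'; python3 off.py .580 .329 .0207 -9.8
```

```text
t: 52.57
position: [0.5828, 0.3294, 0.0382]
tool_rot: [-0.643, 0.766, -0.0, 0.001]
wrist_force: [-0.2, -0.3, -1.1]
finger_gap: 0.0176
grip_force: 59.1
pos [0.5828 0.3294 0.0382] psi -9.98 dp cm [0.09 0.27 1.75] rot z -0.18 gap 0.0176 F [-0.2 -0.3 -1.1] j [ 0.81  0.28 -0.    0.   -1.29 -0.99]
```

```bash
python3 -m pendant '{"dp":[[0,0.2,0.8],[0,0,0.6],[0,0,0.3],[0,0,0.1],[0,0,0],[0,0,0]],"rot":[[0,0,0],[0,0,0],[0,0,0],[0,0,0],[0,0,0],[0,0,0]],"gripper":[0,0,0,0,0,0]}'; python3 off.py .580 .329 .0207 -9.8
```

```text
t: 53.07
position: [0.5802, 0.3302, 0.0208]
tool_rot: [-0.643, 0.766, -0.0, 0.001]
wrist_force: [-4.0, -1.1, 6.0]
finger_gap: 0.0176
grip_force: 60.1
pos [0.5802 0.3302 0.0208] psi -9.95 dp cm [ 0.12 -0.    0.01] rot z -0.15 gap 0.0176 F [-4.  -1.1  6. ] j [ 0.82  0.29 -0.03  0.   -1.26 -0.99]
```

```bash
python3 -m pendant '{"dp":[[0,0,0],[0,0,0],[0,0,0],[0,0,0],[0,0,-2],[0,0,-4],[0,0,-4],[0,0,-4],[0,0,0],[0,0,0],[0,0,0],[0,0,0],[0,0,0],[0,0,0],[0,0,0],[0,0,0],[0,0,0],[0,0,0]],"rot":[[0,0,0],[0,0,0],[0,0,0],[0,0,0],[0,0,0],[0,0,0],[0,0,0],[0,0,0],[0,0,6.5],[0,0,6.5],[0,0,6.5],[0,0,6.5],[0,0,6.5],[0,0,6.5],[0,0,6.5],[0,0,6.5],[0,0,0],[0,0,0]],"gripper":[32,32,32,32,32,32,32,50,50,50,50,50,50,50,50,50,50,50]}'; python3 off.py .6113 -.0214 .16 -61.9
```

```text
t: 54.57
position: [0.5799, 0.3297, 0.1583]
tool_rot: [-0.244, 0.97, -0.0, -0.0]
wrist_force: [0.1, 0.3, 0.2]
finger_gap: 0.0428
grip_force: 0.0
pos [0.5799 0.3297 0.1583] psi -61.81 dp cm [ 13.82 -32.43  -0.16] rot z 0.09 gap 0.0428 F [0.1 0.3 0.2] j [ 0.82  0.22  0.15 -0.   -1.5  -1.89]
```

```bash
python3 -m pendant '{"dp":[[1.53,-3.6,0],[1.53,-3.6,0],[1.53,-3.6,0],[1.53,-3.6,0],[1.53,-3.6,0],[1.53,-3.6,0],[1.53,-3.6,0],[1.53,-3.6,0],[1.58,-3.63,0],[0,0,0],[0,0,0],[0,0,0]],"rot":[[0,0,0],[0,0,0],[0,0,0],[0,0,0],[0,0,0],[0,0,0],[0,0,0],[0,0,0],[0,0,0],[0,0,0],[0,0,0],[0,0,0]],"gripper":[50,50,50,50,50,50,50,50,50,50,50,50]}'; python3 off.py .6113 -.0214 .042 -61.9
python3 - <<'E'
from h import *
d=snapshot("wrist")
c=np.array((.6113,-.0214));print(proj(d,(*c,.051)))
im=d["color"].astype(int);hsv=cv2.cvtColor(d["color"],cv2.COLOR_RGB2HSV)
m=((hsv[:,:,1]>17)&(hsv[:,:,1]<75)&(hsv[:,:,0]<28)&(im.sum(2)>180)&(im.sum(2)<420)).astype('uint8');m=cv2.morphologyEx(m,cv2.MORPH_OPEN,np.ones((5,5)))
for k in cv2.findContours(m,0,2)[0]:
    if cv2.contourArea(k)>700: print(cv2.minAreaRect(k))
E
```

```text
t: 55.57
position: [0.6101, -0.0216, 0.1584]
tool_rot: [-0.243, 0.97, 0.0, -0.0]
wrist_force: [-0.2, 1.0, -0.4]
finger_gap: 0.0426
grip_force: 0.0
pos [ 0.6101 -0.0216  0.1584] psi -61.92 dp cm [-0.12 -0.05 11.64] rot z -0.02 gap 0.0426 F [-0.2  1.  -0.4] j [ 0.29  0.07 -0.01 -0.   -1.48 -1.37]
[319.50884029 246.60179378]
((321.2272033691406, 245.04222106933594), (84.26182556152344, 29.491640090942383), 88.63607025146484)
```

```bash
python3 -m pendant '{"dp":[[-0.1,0,3.5],[0,0,3.5],[0,0,2.5],[0,0,1.4],[0,0,0.7],[0,0,0],[0,0,0],[0,0,0],[0,0,0],[0,0,0],[0,0,0],[0,0,0]],"rot":[[0,0,0],[0,0,0],[0,0,0],[0,0,0],[0,0,0],[0,0,0],[0,0,0],[0,0,0],[0,0,0],[0,0,0],[0,0,0],[0,0,0]],"gripper":[50,50,50,50,50,50,50,0,0,0,0,0]}'; python3 off.py .6205 .322 .15 -9.8
python3 -m pendant '{"dp":[[0,0,-2],[0,0,-4],[0,0,-4],[0,0,-1],[0,0,0],[0,0,0],[0,0,0],[0,0,0],[0,0,0],[0,0,0],[0,0,0],[0,0,0],[0,0,0],[0,0,0]],"rot":[[0,0,0],[0,0,0],[0,0,0],[0,0,0],[0,0,-6.5],[0,0,-6.5],[0,0,-6.5],[0,0,-6.5],[0,0,-6.5],[0,0,-6.5],[0,0,-6.5],[0,0,-6.5],[0,0,0],[0,0,0]],"gripper":[0,0,0,0,0,0,0,0,0,0,0,0,0,0]}'; python3 off.py .6205 .322 .15 -9.8
```

```text
t: 56.62
position: [0.612, -0.0207, 0.0446]
tool_rot: [-0.242, 0.97, -0.0, 0.002]
wrist_force: [-0.0, 1.2, 7.1]
finger_gap: 0.0176
grip_force: 59.2
pos [ 0.612  -0.0207  0.0446] psi -61.97 dp cm [-16.88  29.84 -10.52] rot z -52.17 gap 0.0176 F [-0.   1.2  7.1] j [ 0.29  0.13 -0.17  0.   -1.27 -1.37]
t: 57.78
position: [0.6107, -0.021, 0.1521]
tool_rot: [-0.641, 0.767, 0.0, -0.0]
wrist_force: [0.4, -0.5, -1.6]
finger_gap: 0.0174
grip_force: 59.0
pos [ 0.6107 -0.021   0.1521] psi -10.2 dp cm [-33.93   5.12   0.21] rot z -0.4 gap 0.0174 F [ 0.4 -0.5 -1.6] j [ 0.29  0.08 -0.02 -0.   -1.47 -0.47]
```

```bash
python3 -m pendant '{"dp":[[-3.77,0.57,0],[-3.77,0.57,0],[-3.77,0.57,0],[-3.77,0.57,0],[-3.77,0.57,0],[-3.77,0.57,0],[-3.77,0.57,0],[-3.77,0.57,0],[-3.77,0.56,0],[0,0,0],[0,0,0],[0,0,3.5],[0,0,3.5],[0,0,2.5],[0,0,1.3],[0,0,0],[0,0,0]],"rot":[[0,0,-0.4],[0,0,0],[0,0,0],[0,0,0],[0,0,0],[0,0,0],[0,0,0],[0,0,0],[0,0,0],[0,0,0],[0,0,0],[0,0,0],[0,0,0],[0,0,0],[0,0,0],[0,0,0],[0,0,0]],"gripper":[0,0,0,0,0,0,0,0,0,0,0,0,0,0,0,0,0]}'; python3 off.py .6205 .322 .0207 -9.8
```

```text
t: 59.2
position: [0.6179, 0.3213, 0.0453]
tool_rot: [-0.645, 0.764, -0.0, 0.0]
wrist_force: [0.8, 0.0, -0.6]
finger_gap: 0.0176
grip_force: 59.1
pos [0.6179 0.3213 0.0453] psi -9.69 dp cm [-0.11 -0.24  2.46] rot z 0.11 gap 0.0176 F [ 0.8  0.  -0.6] j [ 0.77  0.34  0.09  0.   -1.32 -0.94]
```

```bash
python3 -m pendant '{"dp":[[-0.1,-0.3,0.8],[0,0,0.8],[0,0,0.5],[0,0,0.3],[0,0,0.1],[0,0,0],[0,0,0]],"rot":[[0,0,0],[0,0,0],[0,0,0],[0,0,0],[0,0,0],[0,0,0],[0,0,0]],"gripper":[0,0,0,0,0,0,0]}'; python3 off.py .6205 .322 .0207 -9.8
```

```text
t: 59.78
position: [0.6207, 0.3226, 0.0207]
tool_rot: [-0.646, 0.764, -0.0, 0.0]
wrist_force: [-2.6, -1.2, 4.3]
finger_gap: 0.0174
grip_force: 59.8
pos [0.6207 0.3226 0.0207] psi -9.59 dp cm [ 0.06  0.01 -0.  ] rot z 0.21 gap 0.0174 F [-2.6 -1.2  4.3] j [ 0.76  0.37  0.07  0.   -1.28 -0.93]
```

```bash
python3 -m pendant '{"dp":[[0,0,0],[0,0,0],[0,0,0],[0,0,0],[0,0,-2],[0,0,-4],[0,0,-4],[0,0,-4],[0,0,-4],[2.5,3,0],[2.5,3,0],[0,0,0],[0,0,0]],"rot":[[0,0,0],[0,0,0],[0,0,0],[0,0,0],[0,0,0],[0,0,0],[0,0,0],[0,0,0],[0,0,0],[0,0,0],[0,0,0],[0,0,0],[0,0,0]],"gripper":[32,32,32,32,32,32,32,50,60,60,60,60,60]}'
python3 - <<'E'
from h import *
d=snapshot("wrist");s=snapshot("scene");v=snapshot("side")
print([proj(s,p).round() for p in((.38,-.37,.03),(.5,-.36,.03),(.55,-.15,.06))],[proj(v,p).round() for p in((.38,-.37,.03),(.5,-.36,.03))])
out=np.zeros((600,800,3),np.uint8)
out[:360,:480]=cv2.resize(d["color"],(480,360),interpolation=3)
out[:360,480:800]=cv2.resize(s["color"][160:340,260:420],(320,360),interpolation=2)
out[360:600,:400]=cv2.resize(v["color"][240:360,250:450],(400,240),interpolation=2)
out[360:600,400:800]=cv2.resize(s["color"][60:420,20:620],(400,240),interpolation=3)
cv2.imwrite("pics/f.png",out[:,:,::-1])
E
```

```text
t: 60.87
position: [0.5516, 0.2824, 0.1998]
tool_rot: [-0.646, 0.764, 0.0, 0.0]
wrist_force: [1.0, 0.8, -0.5]
finger_gap: 0.0512
grip_force: 0.0
[array([412., 212.]), array([384., 199.]), array([337., 214.])] [array([334., 340.]), array([377., 329.])]
```

View pics/f.png

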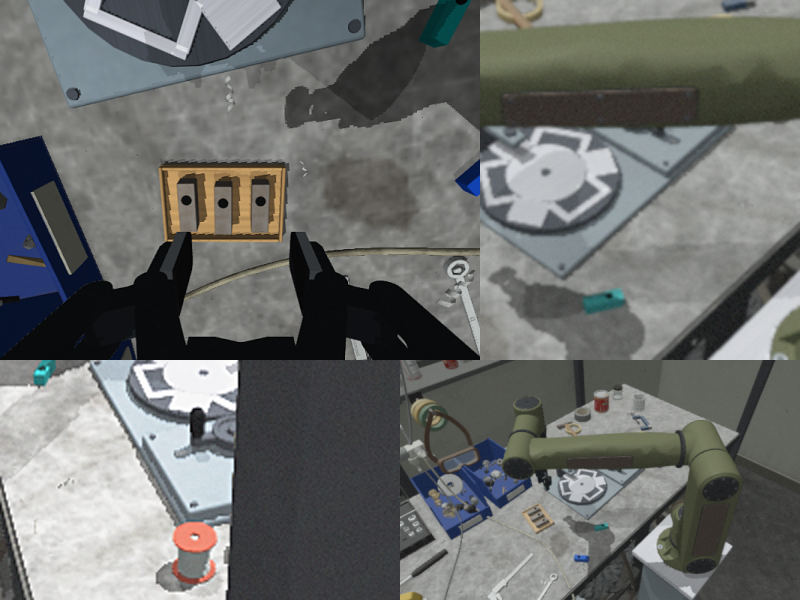

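```bash
python3 -m pendant '{"dp":[[4,0,0],[4,0,0],[4,0,0],[4,0,0],[4,0,0],[4,0,0],[4,0,0],[4,0,0],[4,0,0],[4,0,0],[2,0,0],[0,0,0],[0,0,0]],"rot":[[0,0,0],[0,0,0],[0,0,0],[0,0,0],[0,0,0],[0,0,0],[0,0,0],[0,0,0],[0,0,0],[0,0,0],[0,0,0],[0,0,0],[0,0,0]],"gripper":[60,60,60,60,60,60,60,60,60,60,60,60,60]}'
python3 - <<'E'
from h import *
d=snapshot("wrist");h=cv2.cvtColor(d["color"],cv2.COLOR_RGB2HSV)
cv2.imwrite("pics/last.png",d["color"][:,:,::-1])
for n,lo,hi,z in(("yellow",20,32,.062),("red",0,9,.055)):
    m=((h[:,:,0]>=lo)&(h[:,:,0]<=hi)&(h[:,:,1]>150)&(h[:,:,2]>80)).astype('uint8')
    k,l,st,c=cv2.connectedComponentsWithStats(m)
    for i in range(1,k):
        if st[i][4]>250: print(n,st[i],pt(d,*c[i],z).round(3))
print("machine: right limit y=-.297ish")
E
python3 chk.py | head -1
```

```text
t: 62.1
position: [0.4834, -0.1319, 0.1996]
tool_rot: [-0.644, 0.765, 0.0, -0.0]
wrist_force: [0.8, 1.0, 0.5]
finger_gap: 0.0514
grip_force: 0.0
machine: right limit y=-.297ish
dial [ 0.57274324  0.05199128 -0.03214911] -159.3164825439453
```

```bash
python3 -m pendant '{"dp":[[4,1,-1],[4,1,-1],[4,1,-1],[4,0,-1],[0,0,0],[0,0,0]],"rot":[[0,0,0],[0,0,0],[0,0,0],[0,0,0],[0,0,0],[0,0,0]],"gripper":[60,60,60,60,60,60]}'
python3 - <<'E'
from h import *
d=snapshot("wrist");h=cv2.cvtColor(d["color"],cv2.COLOR_RGB2HSV)
cv2.imwrite("pics/last.png",d["color"][:,:,::-1])
for n,lo,hi,z in(("yellow",20,32,.062),("red",0,9,.055)):
    m=((h[:,:,0]>=lo)&(h[:,:,0]<=hi)&(h[:,:,1]>150)&(h[:,:,2]>60)).astype('uint8')
    k,l,st,c=cv2.connectedComponentsWithStats(m)
    for i in range(1,k):
        if st[i][4]>250: print(n,st[i],pt(d,*c[i],z).round(3))
E
```

```text
t: 62.7
position: [0.4278, -0.2825, 0.2393]
tool_rot: [-0.645, 0.764, -0.0, 0.0]
wrist_force: [1.2, -0.1, 0.4]
finger_gap: 0.0517
grip_force: 0.0
yellow [ 186   88   63   91 3744] [ 0.497 -0.362  0.062]
red [ 281   81   71   74 3965] [ 0.418 -0.361  0.055]
```

```bash
python3 -c "
from rig import *
print(sign_off())"
```

```text
the job is handed in; nothing more can be done
None
```

I handed the job in at about 63 s: the solder spool and tape measure are on the bench clear of the machine, all three blanks went once round and now lie flat in the tray, and the flywheel stands about 0.08 rad past one full turn (no verdict came back).

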